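Press the inlay home and rock out the locating block

TASK

Press the patterned white tile down until it is flush in the wooden jig. Then grip the dark locating block by its post and rock it side to side along the jig's length, at least six degrees each way, first towards the red dot and then towards the tile, until it works free of its tight cork-lined socket, without ever lifting, tipping or dragging the jig. Finish still holding the block upright and still, just clear above its socket (about 10 to 30 mm), and leave the other things on the bench where they are.

Things in the scene. Friction and masses are not known exactly. Their poses are not given: they have to be found in the camera images.
- jig: pale hardwood gluing jig lying loose on the bench, 230 (x) x 130 (y) x 44 mm, about 1.6 kg. Origin: centre of its underside; x runs along its length from the tile end (-x) to the socket end (+x, red dot of 14 mm on the end wall at x = +105 mm, y = 0); z up. Pulling the block straight up does not free it: the jig comes up with it (its end lifts at about 10 N)
- tile (a joint): how far the tile has been pressed down, m: starts proud at 0 to 0.002, 0.005 is fully home, flush with the jig's top. It slides stiffly (about 6 N), stays where it is left, and stops hard at 0.005
- tile_face (a point): centre of the top face of the white ceramic tile with a blossom pattern, 92 x 92 mm, in its recess at jig x = -52.5 mm; flush is 44 mm above the bench
- socket_rim (a point): centre of the socket's mouth, on the jig's top face, 44 mm above the bench, at jig x = +65 mm, y = 0. The socket is 16 mm deep with a flat hard floor; two 8 mm sprung cork cheeks line its ends (towards -x and +x) and grip the block with some 10 N of friction each; 1.5 mm of play on the y sides
- block: dark wooden locating block, 140 g, standing on the socket's floor: foot 46 (jig x) x 36 (jig y) x 30 mm, of which 16 mm are in the socket; on it a square post 24 x 24 mm, 45 mm tall, with a brass band (top 75 mm above the underside). Origin: centre of its underside; axes parallel to the jig's when seated
- block_grip (a point): grip point on the block's post: on its axis, 55 mm above its underside; clear on all four sides. Rock the block about its y axis, turning the gripper with it; as it stands on the hard floor, tip it about its lower edge (23 mm from the middle) on the side it tips to. Raised about 2 mm with each swing, it walks out
- lantern: bystander: carved brown lantern cylinder, 92 mm across, 105 mm tall, origin centre of its underside, standing on a fixed yellow pad 28 mm thick and 170 mm square
- carver: bystander: hand tool with a handle, like a screwdriver, lying on the bench
- brush: bystander: brush lying on the bench
- jar: bystander: small amber jar with a black lid, 40 mm across, 45 mm tall, beside the jig's -y side near the tile
Not all that is in view belongs to the job. Several things have the shape of the block; the one meant has the colours described above.

How it is judged (in metres and radians):
On the way, in this order (a step that is already met when the one before it is completed fails the run):
1. the tile is pressed fully home while the block is still seated (value of joint tile above 0.0042 m and z of block in the frame of jig below 0.031 m and angle between the z axis of block and the z axis of jig, either way round below 0.04 rad), for 0.1 s.
2. the block, still in its socket, is rocked towards the red dot (angle between the z axis of block and the z axis of jig, either way round above 0.06 rad and x of block_grip in the frame of jig above 0.067 m and z of block in the frame of jig below 0.042 m), for 0.05 s.
3. the block, still in its socket, is rocked back towards the tile (angle between the z axis of block and the z axis of jig, either way round above 0.06 rad and x of block_grip in the frame of jig below 0.063 m and z of block in the frame of jig below 0.043 m), for 0.05 s.
At the end, for the whole second after the job is handed in: The tile is pressed in by more than 4.2 of 5 mm; the block hangs in the fingers, touching the jig nowhere, its underside 4 to 45 mm above the socket's rim, within 30 mm of the socket's axis, within 0.2 rad of upright and still; the jig lies flat within 30 mm of its start (value of joint tile above 0.0042 m and z of block in the frame of jig between 0.048 and 0.089 m and horizontal distance between block and socket_rim below 0.03 m and angle between block's own z axis and vertical below 0.2 rad and contact force between the fingers and block above 1 N and contact force between block and jig below 0.2 N and linear speed of block below 0.03 m/s and height (world z) of jig below 0.004 m and angle between jig's own z axis and vertical below 0.03 rad and distance of jig from where it was at the start of the episode below 0.03 m); the arm keeps its last pose, push and grip.
It fails at once if the jig is lifted or tipped off the bench (height (world z) of jig above 0.01 m or angle between jig's own z axis and vertical above 0.07 rad).
It fails at once if the jig is dragged more than 40 mm (distance of jig from where it was at the start of the episode above 0.04 m).
It fails at once if a bystander is disturbed (distance of any of lantern, carver, brush, jar from where it was at the start of the episode above 0.03 m).
It also fails if it takes over 48 s, if anything falls off the work surface, if the arm or the gripper's body presses on something with over 40 N, if the wrist force passes 120 N, or if a joint passes its speed limit or range.

ROBOT

A 6-joint arm with a two-finger parallel gripper is mounted at the origin on the work surface. World frame = base frame: x ahead of the robot, y to its left, z up, the work surface at z = 0. Lengths are in mm, angles in rad, forces in N, time in s.
With the tool pointing down it reaches from about 350 to 875 mm from the base axis. Payload 4.2 kg.
Tool frame: the origin (TCP) lies on the mounting face of the last link; the fingertips stand 173 mm ahead of it and the grasp point (between the pads) lies 155 mm ahead of it; z points along the fingers, y is the direction in which the jaws open and shut (so a half turn about z gives the same grasp; the last joint's range is limited). The gripper opens to 85 mm and grips with 20 to 120 N. Pads are 22 mm wide; open, the fingers measure 114 mm over their backs; the gripper's body (76 mm by 85 mm) begins 54 mm behind the grasp point. The pads swing forward as they close: fully open they stand 13 mm farther back than shut.
Start: joints at [1.384, 0.385, 0.008, 0, -1.194, -0.259], TCP at [269.454, 563.91, 404.712] pointing down, gripper open.
Joint ranges: [-3.14, 3.14], [-1.21, 2.06], [-1.07, 1.41], [-3.16, 2.05], [-2.99, -0.16], [-3.1, 3.1]. Speed limits (rad/s): [2.79, 2.79, 3.14, 3.14, 3.14, 3.14].

INTERFACE

Orientations are given as a unit quaternion [x, y, z, w].
In Python, from bench import arm gives the robot as it stands. The module is installed in compiled form; this text tells all that it offers.
- The arm moves only by the tool play_rows, never from a script. Its argument "moves" is a list of rows, each a list of 3 entries, a list of its own where there are three numbers: the shift along the world's x, y, z in units of 30 cm (1.0 is 30 cm), then the turn about the world's z in units of 30 degrees (1.0 is 30 degrees), then the gripper's target within -1 to 1 (shut at 1, half-way at 0, fully open at -1). In form: [[[x, y, z], turn, jaw], ...]. A call has 1 to 12 rows; each row is the pose to reach, as a shift and turn from the pose measured when the call began; what a row does not reach only later rows make up. A row lasts 1/8 s, in which the tool goes at most 62.5 mm and 10.7 degrees, less where a joint would pass 70% of its speed; a pose out of reach is approached as far as the arm can. A call with a number of a shift or a turn outside -1 to 1 is refused whole. A call with a gripper value outside its range is refused whole. The fingers move at their own pace and stop on an object; the grip force is fixed at half the most. Time passes only in rows, so rows that repeat a pose let the fingers close. It gives the time, the measured TCP pose, the force and the opening at its end, in the units of the state.
- arm.read_state(): the state, without advancing time (a new reading comes with each control period).
- arm.get_image(name): name is "side" or "top"; returns a dict with "pixels" (384x512x3 uint8, red, green, blue), "vfov" (degrees; the focal length in pixels is half the picture's height over the tangent of half this angle, whatever the lens; pixels are square), "cx", "cy" (the principal point, pixels), "xyz" and "rotation" of the camera in the world. Camera axes: x right, y up, looking along -z (the intrinsics and any distortion apply to the point x, -y, -z); pixel columns grow to the right and rows downward; lengths in mm; the calibration is good to about 2 mm. A picture is of the moment at which its call begins. There is no depth.
- arm.job_done(): hands the job in, once; it reports no verdict.
Trained networks look in a picture, given as the dict that the camera call returned (one of the last four; its "shot" number tells which), for a name from the list of things; names that differ only in an ending like _2 or _b are one class to them, and where a whole thing is asked for, a point or a joint stands for the part that bears it (a point fixed in the world has none). Each returns a list of dicts, best first, with "conf" (0 to 1); they miss things now and then, are a little off and sometimes report something else, mostly with a low value. They report only what shows in the picture. A call takes as long as a camera call. They do not tell look-alikes from the thing itself.
- arm.look_for(name, picture): "centre" ([x, y, z] in mm, in world coordinates, good to about 4 mm: the middle of the surface that is visible of it).
The state is a dict: "clock": time; "joints": joint angles; "joint_vel": joint speeds; "joint_efforts": joint torques, N m; "position": TCP position; "ee_rot": TCP orientation; "contact_force": force on the tool from outside, world axes, zero at the start; "wrist_torque": the same for the moment, N m; "gripper_width": finger opening in mm.
Only numpy, scipy, OpenCV 4.12 (cv2) and the standard library are available. Lean on these libraries where they do the work, as an engineer would, in place of code of your own. Each camera call takes 0.05 s, during which the arm holds its last target.

## Working session

There is one attempt and no reset: what is moved stays moved. The work goes in short steps, Python scripts to look and compute and a tool call to move; the robot and the scene stay as the last step left them, time stands still between calls to the robot, and variables do not carry over. Pictures are saved under pics/ and viewed, and the job is handed in when it is done.

Besides the shell and the picture viewer there is one more tool, called after "Call:" as name(argument=value, ...), one argument or row to a line, values as JSON. play_rows: Moves the arm, as the interface text tells. Shifts and turns lie within -1 to 1; 1 stands for 30 cm of shift or 30 degrees of turn. Its arguments: {"type":"object","properties":{"moves":{"type":"array"}},"required":["moves"]}

```bash
mkdir -p pics; cat > h.py <<'E'
import numpy as np,cv2
from bench import arm
from scipy.spatial.transform import Rotation as R
def shot(n,f=None):
    p=arm.get_image(n)
    if f: cv2.imwrite('pics/'+f,cv2.cvtColor(p['pixels'],cv2.COLOR_RGB2BGR))
    return p
def rot(p):
    r=np.array(p['rotation'])
    return r if r.shape==(3,3) else R.from_quat(r).as_matrix()
def f(p): return p['pixels'].shape[0]/2/np.tan(np.radians(p['vfov'])/2)
def proj(p,X):
    c=(np.atleast_2d(X)-p['xyz'])@rot(p); F=f(p)
    return np.c_[p['cx']+F*c[:,0]/-c[:,2], p['cy']-F*c[:,1]/-c[:,2]]
def unproj(p,uv,z):
    uv=np.atleast_2d(uv);F=f(p)
    d=np.c_[(uv[:,0]-p['cx'])/F,-(uv[:,1]-p['cy'])/F,-np.ones(len(uv))]@rot(p).T
    o=np.array(p['xyz']);s=(z-o[2])/d[:,2]
    return o+s[:,None]*d
E
python3 - <<'E'
from h import *
print(arm.read_state())
for n in('side','top'):
    p=shot(n,n+'0.png'); print({k:v for k,v in p.items() if k!='pixels'})
    for t in('jig','tile_face','block','block_grip','lantern','carver','brush','jar','socket_rim'):
        try: print(t,[(np.round(d['centre'],0).tolist(),round(d['conf'],2)) for d in arm.look_for(t,p)])
        except Exception as e: print(t,e)
E
```

```text
{'clock': 0.0, 'joints': array([ 1.38359531e+00,  3.85553970e-01,  6.63461787e-03, -5.32057800e-04,
       -1.19403734e+00, -2.58607284e-01]), 'joint_vel': array([ 0.000676  , -0.00154541, -0.00077412,  0.0015468 , -0.0007785 ,
       -0.00170134]), 'joint_efforts': array([-2.56442881e-04, -3.92290592e+01,  1.88396984e+01,  4.18603823e+00,
       -4.68166181e-03, -4.35892176e-06]), 'position': array([269.36213067, 563.74122072, 403.62127993]), 'ee_rot': array([ 9.75237264e-01, -2.21158430e-01, -2.08549059e-04,  1.08831837e-03]), 'contact_force': array([-0.5438747 , -0.33342556, -0.41907612]), 'wrist_torque': array([ 0.0208593 ,  0.05992282, -0.00085867]), 'gripper_width': 85.5480357623179}
{'vfov': 55.43195396264663, 'cx': 255.46073374359548, 'cy': 189.43717905801745, 'xyz': array([ 350.40934624, -870.0442785 ,  812.37637046]), 'rotation': array([ 0.4137908 , -0.05723578, -0.15024876,  0.89606169]), 'shot': 1}
jig [([506.0, -97.0, 47.0], 0.97)]
tile_face [([500.0, -105.0, 49.0], 0.74)]
block [([542.0, -2.0, 66.0], 0.75), ([687.0, 3.0, 25.0], 0.66), ([536.0, 130.0, 28.0], 0.52), ([589
[... 300 characters left out ...]
.0, 44.0], 0.55)]
{'vfov': 44.25001194824645, 'cx': 262.2392538502784, 'cy': 184.85423466622086, 'xyz': array([ 427.30787096,   -6.93373259, 1266.37958633]), 'rotation': array([-0.04368411,  0.06168289,  0.71236181, -0.6977303 ]), 'shot': 2}
jig [([520.0, -57.0, 48.0], 0.9)]
tile_face [([495.0, -98.0, 46.0], 0.86)]
block [([684.0, 18.0, 30.0], 0.7), ([544.0, 5.0, 57.0], 0.53), ([540.0, 136.0, 31.0], 0.5)]
block_grip [([533.0, 133.0, 31.0], 0.76), ([685.0, 13.0, 34.0], 0.55), ([546.0, 8.0, 54.0], 0.54)]
lantern [([474.0, -407.0, 78.0], 0.75)]
carver [([449.0, 390.0, 18.0], 0.61)]
brush [([685.0, 393.0, 18.0], 0.61)]
jar [([590.0, -166.0, 43.0], 0.45)]
socket_rim [([513.0, -55.0, 43.0], 0.91)]
```

View pics/side0.png

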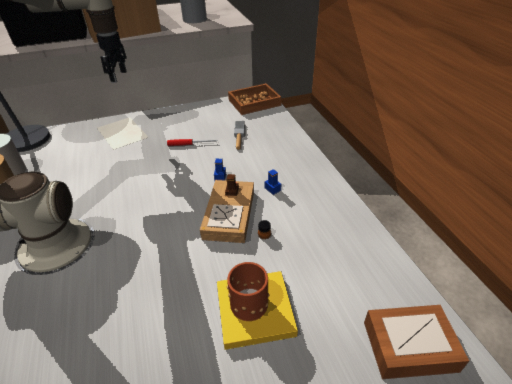

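View pics/top0.png

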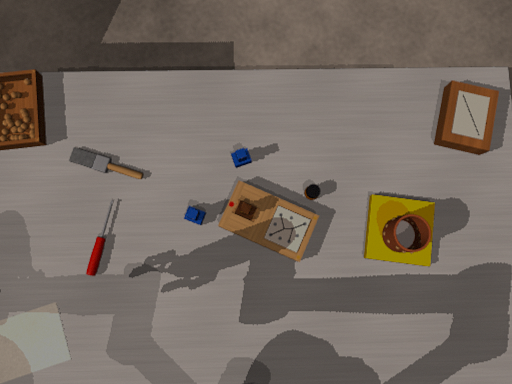

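```bash
python3 - <<'E'
import cv2
a=cv2.imread('pics/top0.png')[170:270,205:330];cv2.imwrite('pics/t0z.png',cv2.resize(a,None,fx=6,fy=6,interpolation=cv2.INTER_CUBIC)[:600])
a=cv2.imread('pics/side0.png')[160:250,190:290];cv2.imwrite('pics/s0z.png',cv2.resize(a,None,fx=6,fy=6,interpolation=cv2.INTER_CUBIC))
E
```

```text
(no output)
```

View pics/t0z.png

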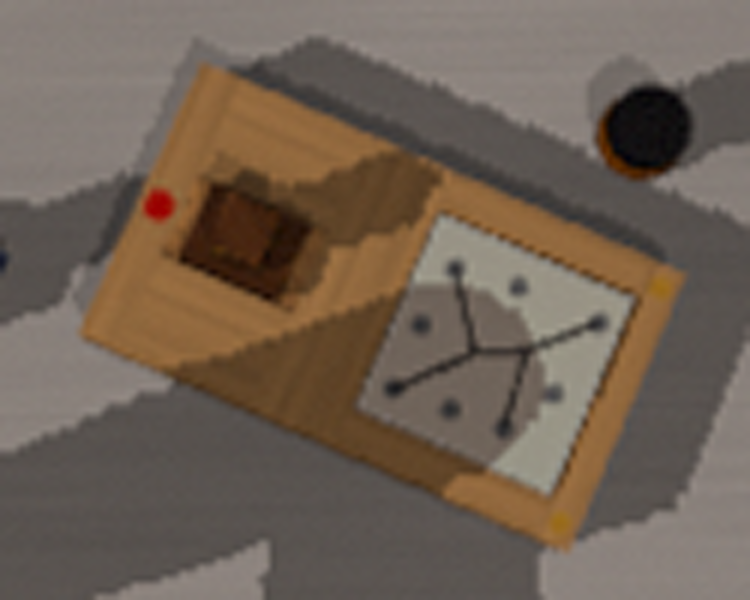

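View pics/s0z.png

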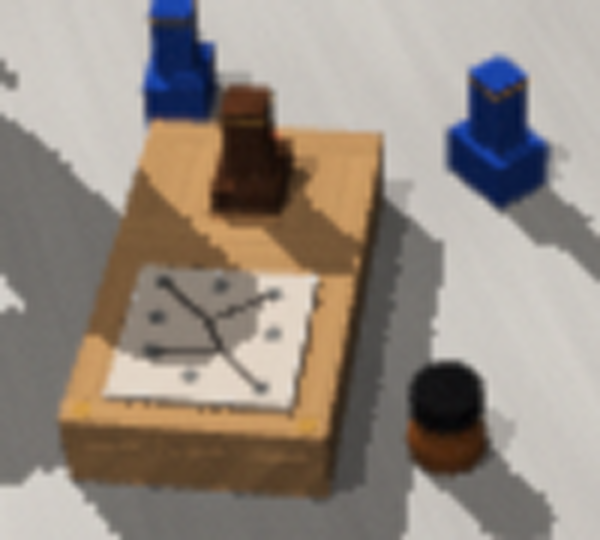

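```bash
cat >> h.py <<'E'
def fitjig(obs):
    # obs list of (p, uv, jigpts)
    from scipy.optimize import least_squares
    def w(v,P):
        c,s=np.cos(v[2]),np.sin(v[2]);P=np.array(P,float)
        return np.c_[v[0]+c*P[:,0]-s*P[:,1],v[1]+s*P[:,0]+c*P[:,1],P[:,2]]
    r=least_squares(lambda v:np.concatenate([(proj(p,w(v,P))-uv).ravel() for p,uv,P in obs]),[518,-60,1.2],x_scale=[100,100,1])
    return r.x,r.fun
E
python3 - <<'E'
from h import *
t=shot('top');s=shot('side')
# jig x points to the dot (left in top image = +y world)
P=[[115,-65,44],[-115,-65,44],[-115,65,44],[115,65,44]]
tu=np.array([[205,65],[685,270],[565,550],[83,338]])/6+[205,170]-.5+1/12
su=np.array([[383,135],[330,437],[62,422],[155,122]])/6+[190,160]-.5+1/12
for o in([(t,tu,P)],[(s,su,P)],[(t,tu,P),(s,su,P)],[(t,np.r_[tu,[np.array([158,206])/6+[205,170]-.5]],P+[[105,0,44]]),(s,su,P)]):
    v,e=fitjig(o);print(np.round(v,3),np.degrees(v[2]).round(2),np.round(e,1))
c,sn=np.cos(v[2]),np.sin(v[2])
for n,x in(('tile',-52.5),('sock',65)):print(n,v[0]+c*x,v[1]+sn*x)
print(np.degrees(R.from_quat(arm.read_state()['ee_rot']).as_euler('ZYX')))
E
```

```text
[517.602 -54.601   1.139] 65.26 [-0.6 -0.4  0.3  0.5  1.   0.3 -0.7 -0.3]
[518.315 -52.765   1.14 ] 65.34 [ 0.3 -0.5  0.1  0.5 -0.1  0.  -0.3 -0.3]
[517.844 -54.144   1.14 ] 65.29 [-0.8 -0.5  0.1  0.3  0.9  0.1 -0.9 -0.4  0.3 -0.2  0.   0.9 -0.2  0.4
 -0.3 -0. ]
[517.932 -53.943   1.14 ] 65.29 [-0.9 -0.5  0.1  0.3  0.8  0.1 -1.  -0.4  0.4  0.2  0.3 -0.2  0.   0.8
 -0.2  0.3 -0.3 -0.1]
tile 495.98606080524803 -101.63616278185023
sock 545.1031563970871 5.1053985737067435
[-2.55423552e+01  9.27771239e-04 -1.79998940e+02]
```

Call:
play_rows(
  moves=[
    [[0.2,-0.5,0],-0.5,1],
    [[0.38,-1,0],-1,1],
    [[0.38,-1,0],-1,1],
    [[0.38,-1,0],-1,1],
    [[0.38,-1,0],-1,1],
    [[0.38,-1,0],-1,1],
    [[0.38,-1,0],-1,1],
  ],
)

```text
clock: 1.98
position: [383.7, 263.6, 405.1]
ee_rot: [0.885, -0.467, 0.0, -0.001]
contact_force: [0.1, 1.0, 0.1]
gripper_width: 0.0
```

Call:
play_rows(
  moves=[
    [[0.38,-1,0],-1,1],
    [[0.38,-1,0],-1,1],
    [[0.38,-1,0],-1,1],
    [[0.38,-1,-0.2],-1,1],
    [[0.38,-1,-0.3],-1,1],
    [[0.38,-1,-0.3],-1,1],
    [[0.38,-1,-0.3],-1,1],
    [[0.38,-1,-0.3],-1,1],
  ],
)

```text
clock: 2.98
position: [498.4, -35.1, 315.6]
ee_rot: [0.734, -0.679, 0.001, -0.001]
contact_force: [0.7, 0.8, 0.6]
gripper_width: -0.3
```

```bash
python3 - <<'E'
from h import *
s=arm.read_state();print(s['clock'],s['position'],s['contact_force'],np.degrees(R.from_quat(s['ee_rot']).as_euler('ZYX')),s['joints'],s['gripper_width'])
print((np.array([496,-101.6,230])-s['position'])/300)
E
```

```text
2.975 [498.41691752 -35.14255763 315.59715319] [0.667145   0.81449311 0.61055849] [-8.55141276e+01  1.59894517e-02 -1.79873666e+02] [ 2.55178565e-01  2.61589583e-01 -4.22009028e-01  1.46370753e-04
 -8.84978084e-01 -1.76978201e-01] -0.26001101658203546
[-0.00805639 -0.22152481 -0.28532384]
```

Call:
play_rows(
  moves=[
    [[-0.008,-0.2,-0.1],-0.4,1],
    [[-0.008,-0.222,-0.2],-0.97,1],
    [[-0.008,-0.222,-0.28],-0.97,1],
    [[-0.008,-0.222,-0.28],-0.97,1],
    [[-0.008,-0.222,-0.28],-0.97,1],
    [[-0.008,-0.222,-0.28],-0.97,1],
  ],
)

```text
clock: 3.72
position: [496.7, -101.0, 233.1]
ee_rot: [-0.541, 0.841, -0.002, 0.002]
contact_force: [-0.5, 0.1, -0.3]
gripper_width: 0.0
```

```bash
python3 - <<'E'
from h import *
s=arm.read_state();print(s['clock'],s['position'],s['contact_force'],np.degrees(R.from_quat(s['ee_rot']).as_euler('ZYX')),s['joints'],s['gripper_width'])
shot('side','s1.png');shot('top','t1.png')
a=cv2.imread('pics/side0.png')
a=cv2.imread('pics/s1.png')[130:280,160:310];cv2.imwrite('pics/s1z.png',cv2.resize(a,None,fx=4,fy=4,interpolation=cv2.INTER_CUBIC))
E
```

```text
3.725 [ 496.66199539 -101.04891928  233.14541894] [-0.48144933  0.11037178 -0.25739432] [-1.14479741e+02  1.08763829e-01 -1.79710197e+02] [ 0.12030543  0.38670717 -0.49854518  0.00160971 -0.68023784 -0.54881105] 0.02554030292995778
```

View pics/s1z.png

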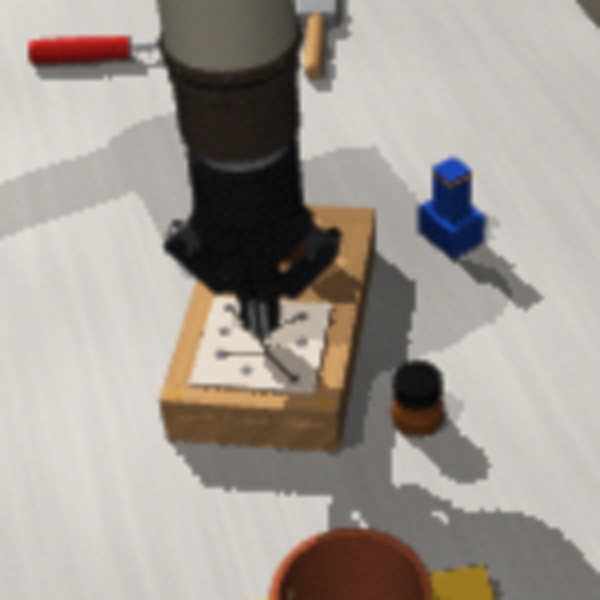

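Call:
play_rows(
  moves=[
    [[0,0,-0.03],0,1],
    [[0,0,-0.035],0,1],
    [[0,0,-0.04],0,1],
    [[0,0,-0.045],0,1],
    [[0,0,-0.05],0,1],
    [[0,0,-0.05],0,1],
  ],
)

```text
clock: 4.58
position: [496.1, -101.4, 217.6]
ee_rot: [-0.541, 0.841, -0.001, 0.001]
contact_force: [-2.2, -0.4, 3.9]
gripper_width: 0.1
```

Call:
play_rows(
  moves=[
    [[0,0,-0.006],0,1],
    [[0,0,-0.01],0,1],
    [[0,0,-0.014],0,1],
    [[0,0,-0.014],0,1],
  ],
)

```text
clock: 5.08
position: [496.1, -101.3, 217.2]
ee_rot: [-0.541, 0.841, -0.002, 0.001]
contact_force: [-11.1, 4.2, 30.7]
gripper_width: 0.1
```

Call:
play_rows(
  moves=[
    [[0,0,0.1],0,1],
    [[0,0,0.25],0,0],
    [[0,0,0.4],0,0],
    [[0.1,0.21,0.4],0,0],
    [[0.163,0.355,0.4],0,0],
    [[0.163,0.355,0.4],0,0],
    [[0.163,0.355,0.4],0,0],
  ],
)

```text
clock: 5.95
position: [545.0, 5.3, 336.6]
ee_rot: [-0.541, 0.841, -0.002, 0.001]
contact_force: [0.5, 0.5, -0.2]
gripper_width: 42.7
```

```bash
python3 - <<'E'
from h import *
s=arm.read_state();print(s['clock'],s['position'],s['contact_force'],np.degrees(R.from_quat(s['ee_rot']).as_euler('ZYX')),s['joints'],s['gripper_width'])
p=shot('side','s2.png');t=shot('top','t2.png')
def J(P,v=(517.93,-53.94,1.14)):
    c,sn=np.cos(v[2]),np.sin(v[2]);P=np.array(P,float)
    return np.c_[v[0]+c*P[:,0]-sn*P[:,1],v[1]+sn*P[:,0]+c*P[:,1],P[:,2]]
pts=J([[65+a*12,b*12,103] for a,b in((1,1),(1,-1),(-1,-1),(-1,1))]+[[65+a*23,b*18,58] for a,b in((1,1),(1,-1),(-1,-1),(-1,1))]+[[a*115,b*65,44] for a,b in((1,1),(1,-1),(-1,-1),(-1,1))]+[[-52.5+46*a,46*b,44] for a,b in((1,1),(1,-1),(-1,-1),(-1,1))])
for src,q,o,n in(('s2.png',p,(190,130),'s2z.png'),('top0.png',t,(205,165),'t2z.png'),('side0.png',p,(190,150),'s0y.png')):
    a=cv2.imread('pics/'+src);a=a[o[1]:o[1]+100,o[0]:o[0]+125]
    a=cv2.resize(a,None,fx=6,fy=6,interpolation=cv2.INTER_CUBIC)
    uv=(proj(q,pts)-o+.5)*6
    for i in range(4):cv2.polylines(a,[np.round(uv[4*i:4*i+4]).astype(int)],True,(0,255,0),1)
    cv2.imwrite('pics/'+n,a)
E
```

```text
5.95 [544.9840722    5.25152568 336.55823434] [ 0.51446967  0.54638221 -0.23676024] [-1.14428862e+02  1.32569413e-02 -1.79771854e+02] [ 0.30780835  0.3097132  -0.29028365  0.00303067 -0.96769049 -0.73588801] 42.74480635660121
```

View pics/s2z.png

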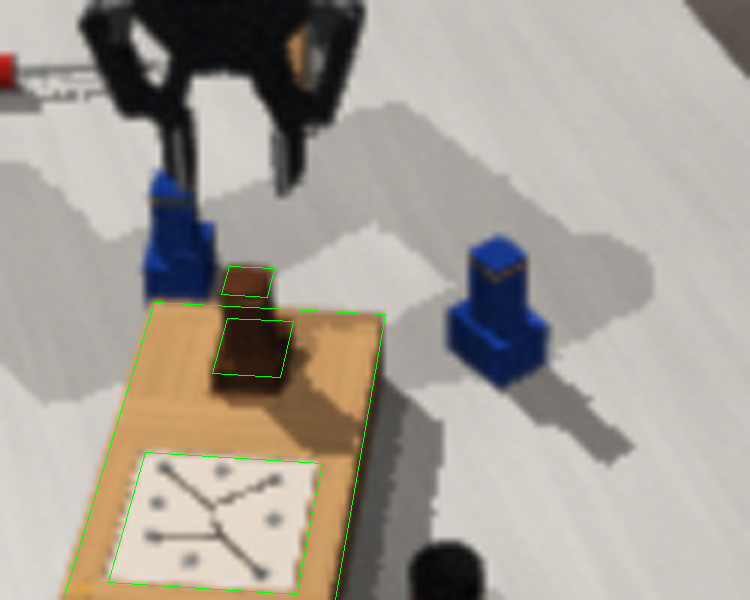

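View pics/t2z.png

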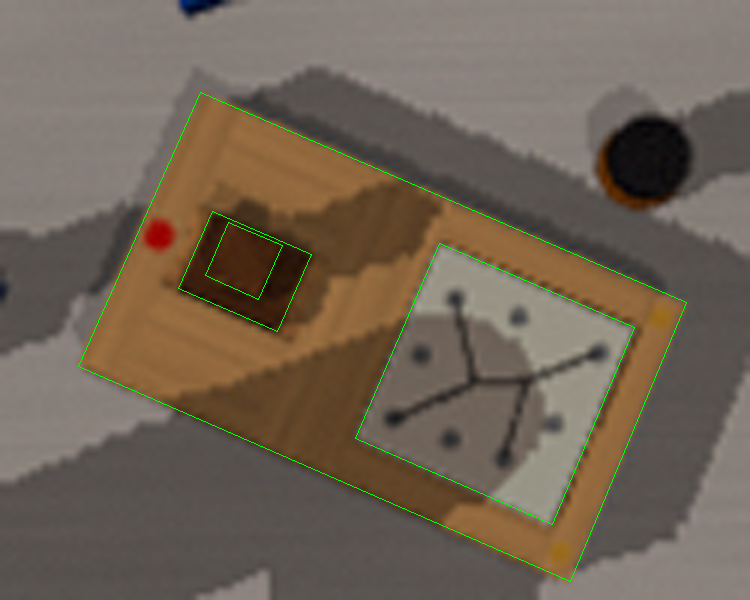

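View pics/s0y.png

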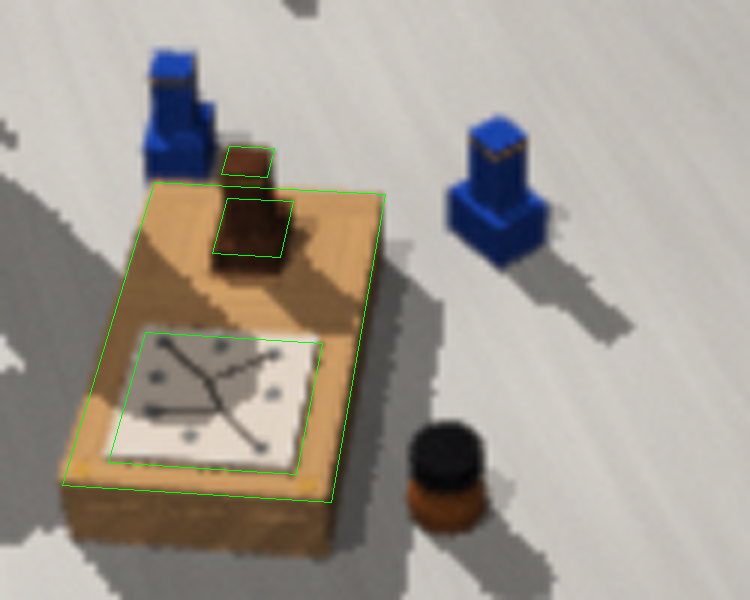

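Call:
play_rows(
  moves=[
    [[0,0,-0.1],-0.01,0],
    [[0,0,-0.2],-0.01,0],
    [[0,0,-0.246],-0.01,0],
    [[0,0,-0.246],-0.01,0],
    [[0,0,-0.246],-0.01,0.5],
    [[0,0,-0.246],-0.01,0.5],
    [[0,0,-0.246],-0.01,0.5],
    [[0,0,-0.246],-0.01,0.5],
  ],
)

```text
clock: 7.05
position: [544.9, 4.4, 264.4]
ee_rot: [-0.539, 0.842, -0.002, 0.002]
contact_force: [-1.8, -0.0, 5.6]
gripper_width: 22.3
```

```bash
cat >> h.py <<'E'
U=np.array([np.cos(1.14),np.sin(1.14),0])
def st():
    s=arm.read_state();d=s['position']-[545.1,5.1,0];V=np.array([-U[1],U[0],0])
    F=s['contact_force'];M=s['wrist_torque']
    print(round(s['clock'],2),'jx %.1f jy %.1f z %.1f'%(d@U,d@V,d[2]),'F jx %.1f jy %.1f z %.1f'%(F@U,F@V,F[2]),'M',round(float(M@U),2),round(float(M@V),2),'w %.1f'%s['gripper_width'])
def zoom(src,dst,o,w=125,h=100,k=6):
    a=cv2.imread('pics/'+src);a=a[o[1]:o[1]+h,o[0]:o[0]+w];cv2.imwrite('pics/'+dst,cv2.resize(a,None,fx=k,fy=k,interpolation=cv2.INTER_CUBIC))
E
python3 - <<'E'
from h import *
st();shot('side','s3.png');zoom('s3.png','s3z.png',(190,130))
E
```

```text
7.05 jx -0.7 jy -0.1 z 264.4 F jx -0.8 jy 1.7 z 5.6 M 0.56 0.33 w 22.3
```

View pics/s3z.png

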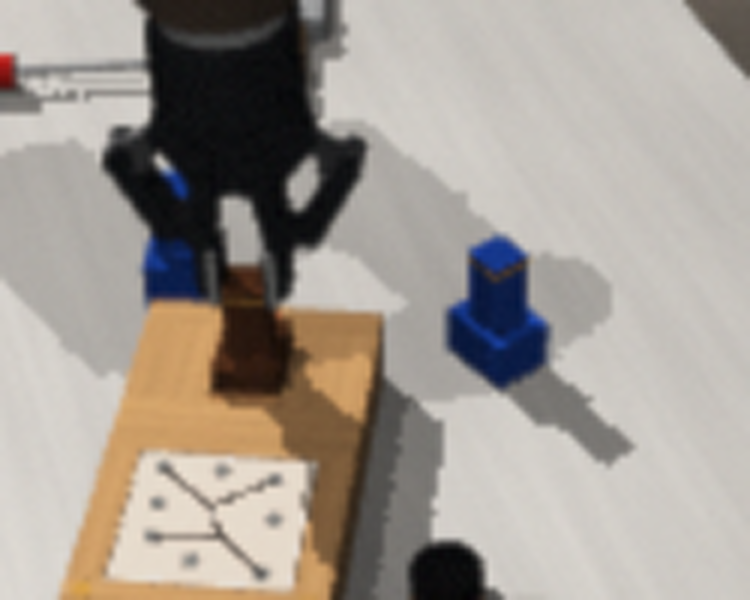

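Call:
play_rows(
  moves=[
    [[0.0035,0.0075,0.002],0,0.5],
    [[0.007,0.015,0.004],0,0.5],
    [[0.007,0.015,0.004],0,0.5],
  ],
)

```text
clock: 7.48
position: [546.2, 7.6, 264.8]
ee_rot: [-0.539, 0.842, -0.002, -0.001]
contact_force: [-0.8, -6.9, -0.8]
gripper_width: 22.5
```

```bash
python3 - <<'E'
from h import *
st()
E
```

```text
7.47 jx 2.8 jy 0.0 z 264.8 F jx -6.7 jy -2.1 z -0.8 M -0.82 2.14 w 22.5
```

Call:
play_rows(
  moves=[
    [[0.0045,0.009,0.002],0,0.5],
    [[0.009,0.019,0.005],0,0.5],
    [[0.01,0.022,0.006],0,0.5],
    [[0.01,0.022,0.006],0,0.5],
  ],
)

```text
clock: 7.98
position: [547.9, 12.6, 265.2]
ee_rot: [-0.539, 0.842, -0.002, -0.005]
contact_force: [-1.9, -9.3, -3.5]
gripper_width: 22.5
```

```bash
cat >> h.py <<'E'
def J(P,v=(517.93,-53.94,1.14)):
    c,sn=np.cos(v[2]),np.sin(v[2]);P=np.array(P,float)
    return np.c_[v[0]+c*P[:,0]-sn*P[:,1],v[1]+sn*P[:,0]+c*P[:,1],P[:,2]]
def over(tag,x=0,z=0,th=0):
    """overlay start jig, and block shifted x,z and tilted th(deg) toward +x about its origin"""
    th=np.radians(th);sq=((1,1),(1,-1),(-1,-1),(-1,1))
    B=np.array([[a*12,b*12,75] for a,b in sq]+[[a*23,b*18,30] for a,b in sq]+[[a*12,b*12,30] for a,b in sq],float)
    B=np.c_[65+x+B[:,0]*np.cos(th)+B[:,2]*np.sin(th),B[:,1],28+z-B[:,0]*np.sin(th)+B[:,2]*np.cos(th)]
    Jg=[[a*115,b*65,44] for a,b in sq]+[[-52.5+46*a,46*b,44] for a,b in sq]
    pts=J(np.r_[B,Jg])
    ims=[]
    for n,o in(('side',(185,130)),('top',(205,165))):
        p=shot(n,n+tag+'.png')
        a=cv2.cvtColor(p['pixels'],cv2.COLOR_RGB2BGR)[o[1]:o[1]+120,o[0]:o[0]+130]
        a=cv2.resize(a,None,fx=5,fy=5,interpolation=cv2.INTER_CUBIC)
        b=a.copy();uv=(proj(p,pts)-o+.5)*5
        for i in range(5):cv2.polylines(b,[np.round(uv[4*i:4*i+4]).astype(int)],True,(0,255,0),1)
        cv2.imwrite('pics/%s%sz.png'%(n,tag),b if n=='top' else np.hstack([a[:,:400],b[:,:400]]))
E
python3 - <<'E'
from h import *
st();over('4')
E
```

```text
7.97 jx 8.0 jy 0.6 z 265.2 F jx -9.2 jy -2.2 z -3.5 M -0.9 2.54 w 22.5
```

View pics/side4z.png

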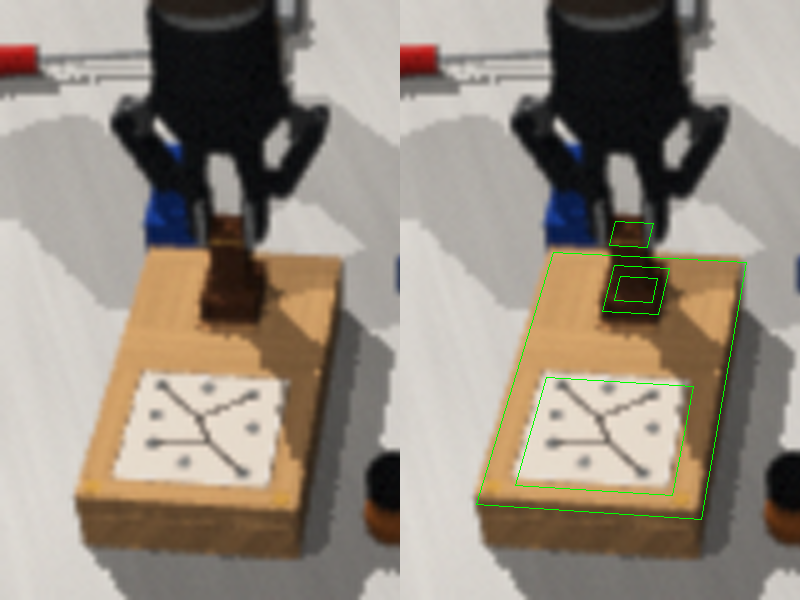

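View pics/top4z.png

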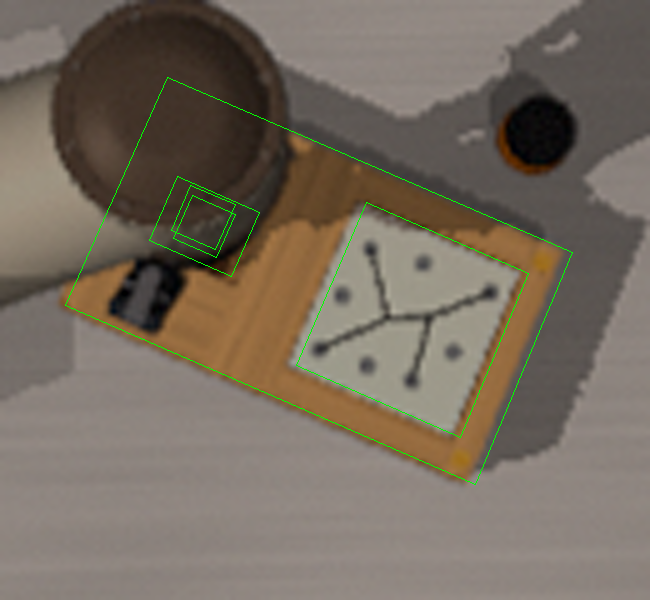

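Call:
play_rows(
  moves=[
    [[-0.005,-0.011,0],0,0.6],
    [[-0.01,-0.022,0],0,0.6],
    [[-0.016,-0.035,0],0,0.6],
    [[-0.016,-0.035,0],0,0.6],
  ],
)

```text
clock: 8.57
position: [544.3, 3.8, 265.5]
ee_rot: [-0.539, 0.842, -0.002, -0.001]
contact_force: [2.0, 5.8, -3.3]
gripper_width: 22.2
```

```bash
python3 - <<'E'
from h import *
st();over('5')
E
```

```text
8.57 jx -1.5 jy 0.1 z 265.5 F jx 6.1 jy 0.6 z -3.3 M 0.18 -2.18 w 22.2
```

View pics/top5z.png

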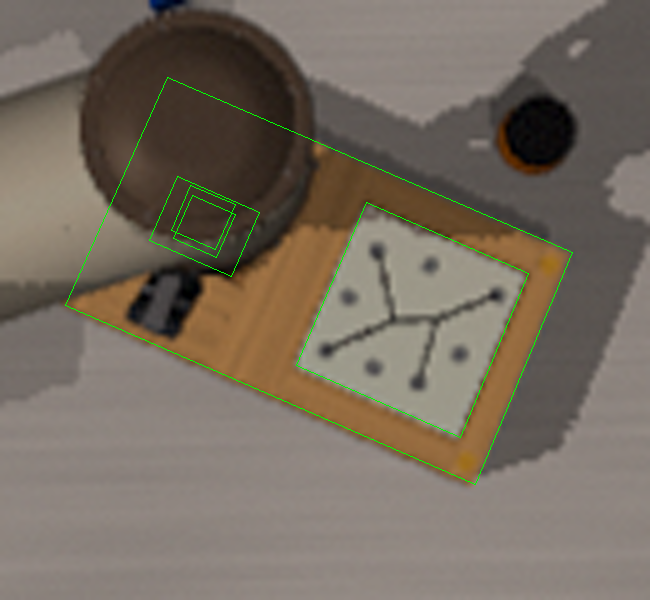

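View pics/side5z.png

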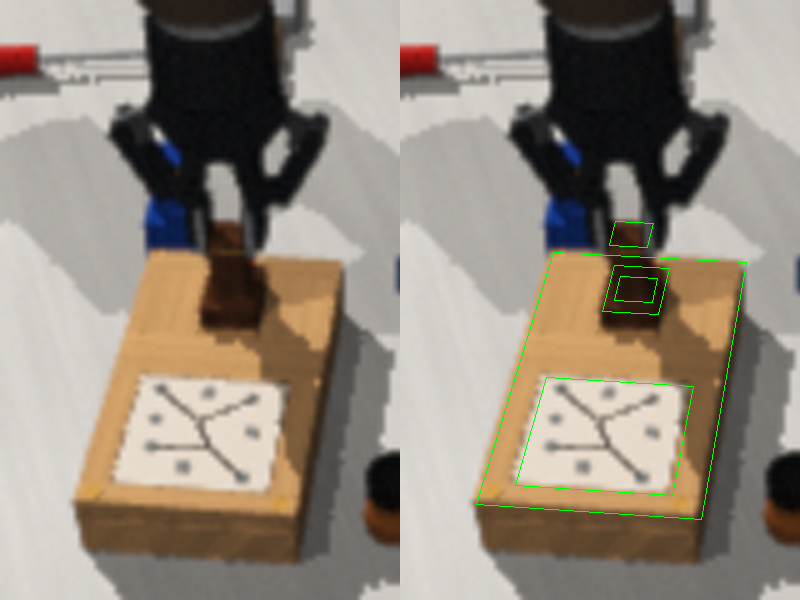

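Call:
play_rows(
  moves=[
    [[0,0,0],0,0.35],
    [[0.002,0.0045,0.005],0,0.35],
    [[0.002,0.0045,0.008],0,0.35],
    [[0.002,0.0045,0.008],0,0.47],
    [[0.002,0.0045,0.008],0,0.47],
    [[0.002,0.0045,0.008],0,0.47],
  ],
)

```text
clock: 9.43
position: [545.0, 5.1, 268.4]
ee_rot: [-0.539, 0.842, -0.002, -0.001]
contact_force: [-2.0, 0.3, 5.4]
gripper_width: 23.0
```

```bash
python3 - <<'E'
from h import *
st()
E
```

```text
9.43 jx -0.0 jy 0.1 z 268.4 F jx -0.5 jy 1.9 z 5.4 M 0.63 0.04 w 23.0
```

Call:
play_rows(
  moves=[
    [[0.004,0.009,0.001],0,0.47],
    [[0.008,0.018,0.002],0,0.47],
    [[0.011,0.025,0.003],0,0.47],
    [[0.011,0.025,0.003],0,0.47],
  ],
)

```text
clock: 9.93
position: [547.4, 10.8, 269.0]
ee_rot: [-0.539, 0.842, -0.003, -0.004]
contact_force: [-1.9, -9.2, 4.2]
gripper_width: 23.1
```

```bash
python3 - <<'E'
from h import *
st();over('6')
E
```

```text
9.93 jx 6.1 jy 0.3 z 269.0 F jx -9.1 jy -2.1 z 4.2 M -0.54 2.89 w 23.1
```

View pics/top6z.png

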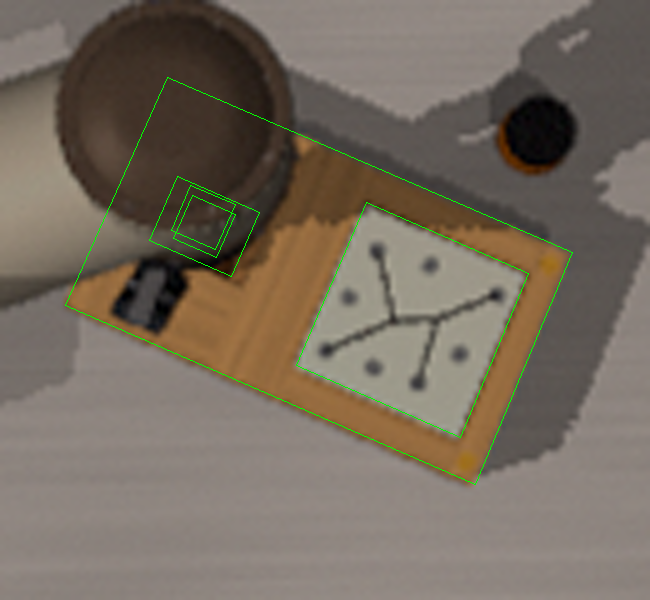

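View pics/side6z.png

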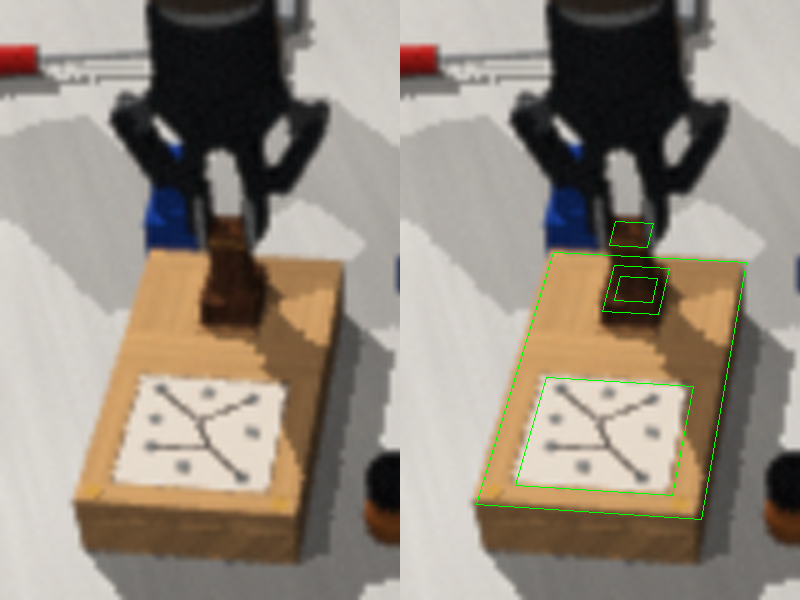

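Call:
play_rows(
  moves=[
    [[0.005,0.011,-0.001],0,0.48],
    [[0.007,0.015,-0.001],0,0.48],
    [[0.009,0.019,0],0,0.48],
    [[0.009,0.019,0],0,0.48],
  ],
)

```text
clock: 10.52
position: [549.1, 14.2, 269.1]
ee_rot: [-0.539, 0.842, -0.003, -0.008]
contact_force: [-2.6, -10.5, 5.5]
gripper_width: 22.7
```

```bash
python3 - <<'E'
from h import *
st();over('7',-.3,1.4,7)
E
```

```text
10.53 jx 9.9 jy 0.2 z 269.1 F jx -10.7 jy -2.0 z 5.5 M -0.73 3.43 w 22.7
```

View pics/top7z.png

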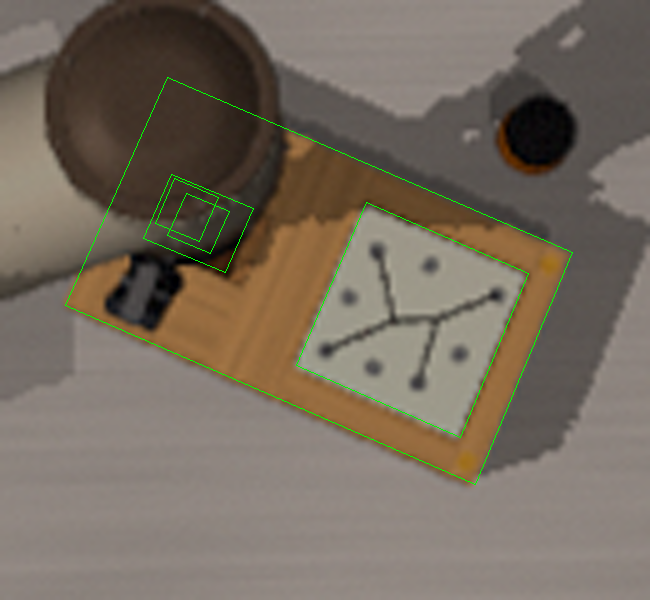

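View pics/side7z.png

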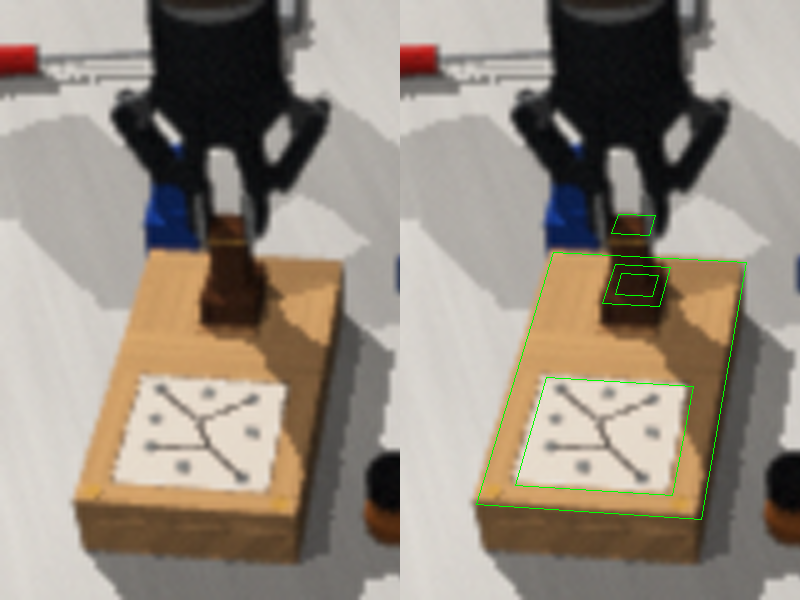

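Call:
play_rows(
  moves=[
    [[0.005,0.011,-0.001],0,0.49],
    [[0.007,0.015,0],0,0.49],
    [[0.007,0.015,0],0,0.49],
  ],
)

```text
clock: 11.0
position: [550.4, 16.1, 269.3]
ee_rot: [-0.539, 0.842, -0.004, -0.011]
contact_force: [-2.0, -11.7, 6.8]
gripper_width: 22.5
```

```bash
python3 - <<'E'
from h import *
st();over('8',-.3,1.6,8)
E
```

```text
11.0 jx 12.2 jy -0.2 z 269.3 F jx -11.5 jy -3.0 z 6.8 M -1.12 3.74 w 22.5
```

View pics/side8z.png

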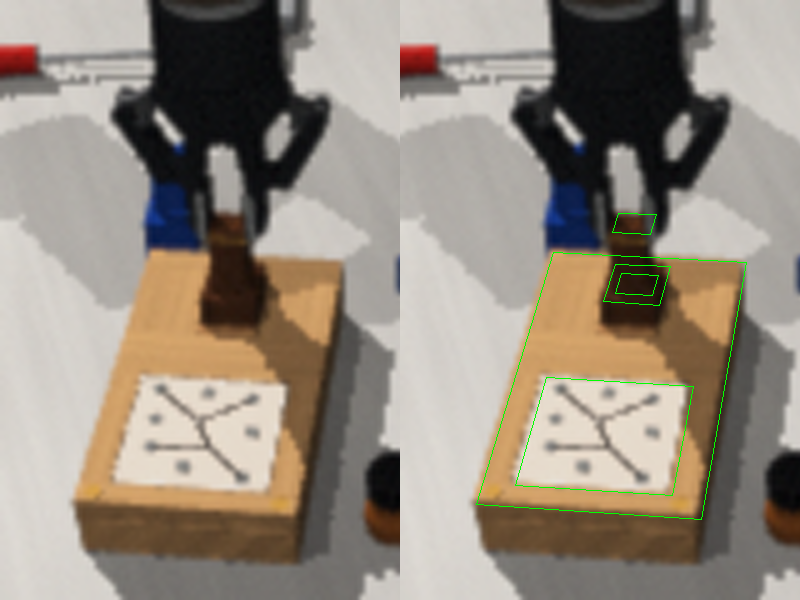

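View pics/top8z.png

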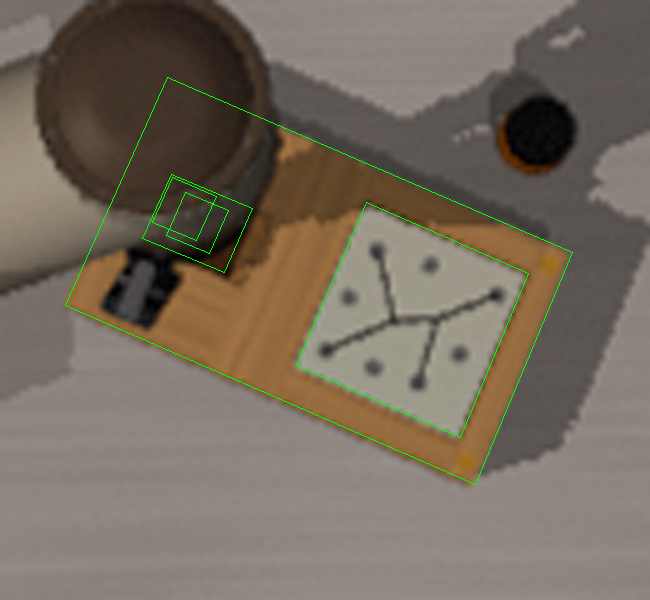

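```bash
cat >> h.py <<'E'
_st=st
def st():
    _st();s=arm.read_state();t=s['position']+R.from_quat(s['ee_rot']).as_matrix()@[0,0,165]
    d=t-[545.1,5.1,0];print('   tip jx %.1f z %.1f  tilt if pivot on jig edge %.1f'%(d@U,d[2],np.degrees(d@U/69)))
E
python3 - <<'E'
from h import *
st()
E
```

```text
11.1 jx 12.2 jy -0.2 z 269.3 F jx -11.8 jy -3.6 z 5.5 M -1.11 3.78 w 22.9
   tip jx 8.3 z 104.4  tilt if pivot on jig edge 6.9
```

Call:
play_rows(
  moves=[
    [[-0.005,-0.011,0.001],0,0.49],
    [[-0.009,-0.02,0.002],0,0.49],
    [[-0.013,-0.029,0.003],0,0.49],
    [[-0.016,-0.035,0.004],0,0.49],
    [[-0.016,-0.035,0.004],0,0.49],
  ],
)

```text
clock: 11.72
position: [546.7, 7.5, 270.8]
ee_rot: [-0.539, 0.842, -0.004, -0.008]
contact_force: [1.5, 6.5, 0.6]
gripper_width: 22.4
```

```bash
python3 - <<'E'
from h import *
st()
E
```

```text
11.72 jx 2.9 jy -0.4 z 270.8 F jx 6.5 jy 1.4 z 0.6 M 0.65 -2.47 w 22.4
   tip jx -0.1 z 105.8  tilt if pivot on jig edge -0.1
```

Call:
play_rows(
  moves=[
    [[-0.005,-0.011,0.001],0,0.49],
    [[-0.009,-0.02,0.002],0,0.49],
    [[-0.013,-0.029,0.003],0,0.49],
    [[-0.015,-0.033,0.003],0,0.49],
    [[-0.015,-0.033,0.003],0,0.49],
  ],
)

```text
clock: 12.35
position: [543.5, 0.2, 272.1]
ee_rot: [-0.539, 0.842, -0.004, -0.004]
contact_force: [2.8, 10.6, 0.6]
gripper_width: 22.5
```

```bash
python3 - <<'E'
from h import *
st();over('9',0,3,-7)
E
```

```text
12.35 jx -5.1 jy -0.6 z 272.1 F jx 10.8 jy 1.9 z 0.6 M 1.01 -3.17 w 22.5
   tip jx -6.8 z 107.1  tilt if pivot on jig edge -5.7
```

View pics/side9z.png

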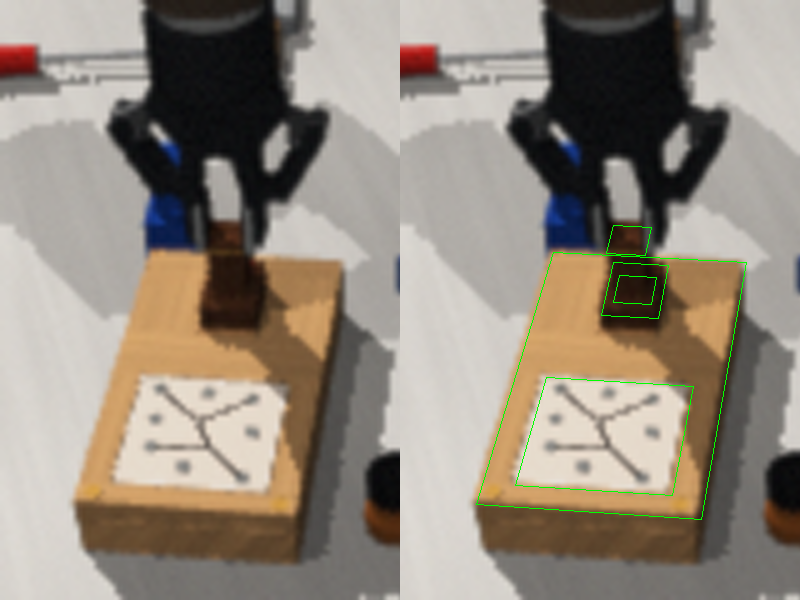

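View pics/top9z.png

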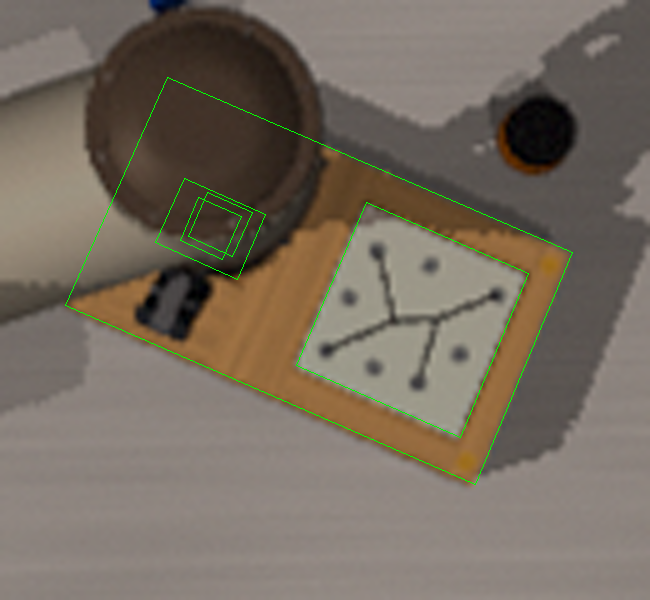

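Call:
play_rows(
  moves=[
    [[-0.005,-0.011,0],0,0.52],
    [[-0.008,-0.017,-0.001],0,0.52],
    [[-0.009,-0.02,-0.001],0,0.52],
    [[-0.009,-0.02,-0.001],0,0.52],
  ],
)

```text
clock: 12.95
position: [542.1, -3.0, 272.4]
ee_rot: [-0.539, 0.842, -0.003, 0.0]
contact_force: [1.1, 11.8, 2.7]
gripper_width: 21.9
```

```bash
python3 - <<'E'
from h import *
st();over('10',0,3,-7)
E
```

```text
12.95 jx -8.6 jy -0.6 z 272.4 F jx 11.2 jy 3.9 z 2.7 M 1.61 -3.62 w 21.9
   tip jx -9.0 z 107.4  tilt if pivot on jig edge -7.5
```

View pics/side10z.png

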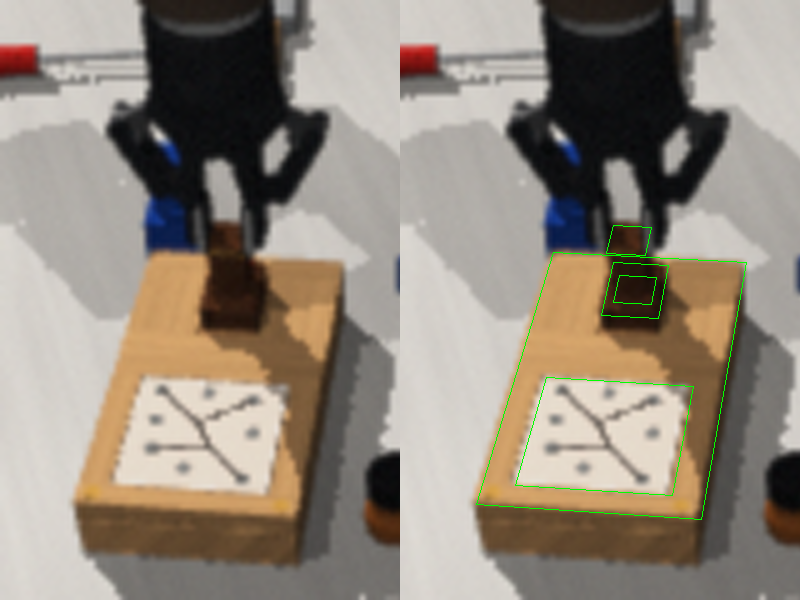

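View pics/top10z.png

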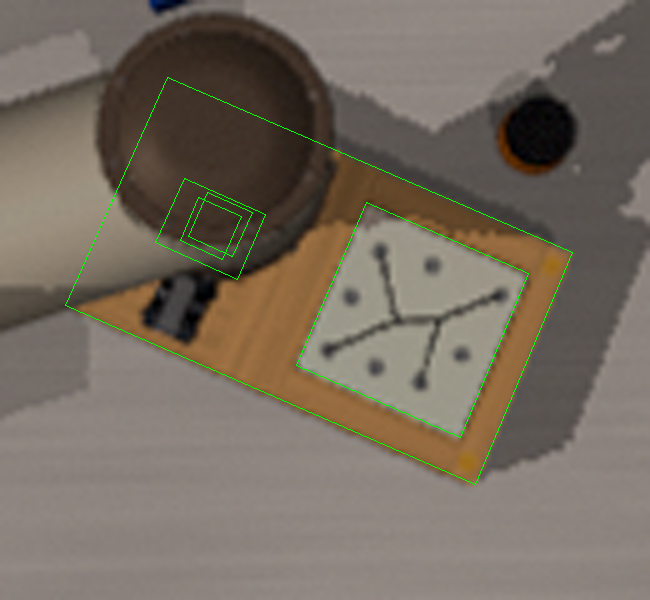

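```bash
python3 - <<'E'
from h import *
p=shot('side')
a0=cv2.cvtColor(p['pixels'],cv2.COLOR_RGB2BGR)
sq=((1,1),(1,-1),(-1,-1),(-1,1));ims=[]
for x,z,th in((None,0,0),(-1,1,-3),(-1,2,-5),(-1,3,-7)):
    o=(217,168);a=cv2.resize(a0[o[1]:o[1]+35,o[0]:o[0]+28],None,fx=14,fy=14,interpolation=cv2.INTER_CUBIC)
    a=np.clip(a*1.8,0,255).astype(np.uint8)
    if x is not None:
        t=np.radians(th)
        B=np.array([[a_*12,b*12,75] for a_,b in sq]+[[-12,b*12,h] for b,h in((1,75),(-1,75),(-1,30),(1,30))]+[[-23,b*18,h] for b,h in((1,30),(-1,30),(-1,16),(1,16))]+[[-12,b*12,h] for b,h in((1,62),(-1,62),(-1,59),(1,59))],float)
        B=np.c_[65+x+B[:,0]*np.cos(t)+B[:,2]*np.sin(t),B[:,1],28+z-B[:,0]*np.sin(t)+B[:,2]*np.cos(t)]
        uv=(proj(p,J(B))-o+.5)*14
        for i in range(4):cv2.polylines(a,[np.round(uv[4*i:4*i+4]).astype(int)],True,[(0,255,0),(0,255,255),(255,255,0),(255,0,255)][i],1)
    ims.append(a)
m=np.hstack(ims);cv2.imwrite('pics/h10.png',cv2.resize(m,(800,int(m.shape[0]*800/m.shape[1]))))
E
```

```text
(no output)
```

View pics/h10.png

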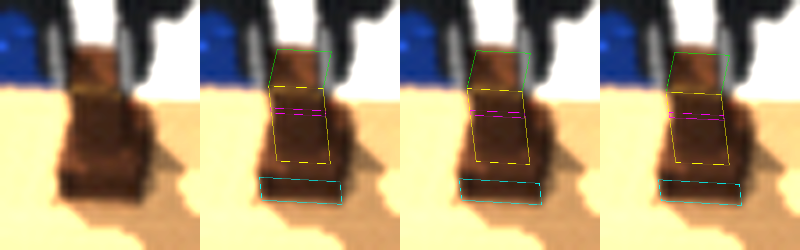

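Call:
play_rows(
  moves=[
    [[0.004,0.009,0.001],0,0.54],
    [[0.008,0.018,0.002],0,0.54],
    [[0.012,0.026,0.003],0,0.54],
    [[0.016,0.035,0.004],0,0.54],
    [[0.02,0.044,0.005],0,0.54],
    [[0.024,0.053,0.006],0,0.54],
    [[0.028,0.061,0.006],0,0.54],
    [[0.028,0.061,0.006],0,0.54],
  ],
)

```text
clock: 14.1
position: [548.8, 12.7, 274.1]
ee_rot: [-0.539, 0.842, -0.003, -0.005]
contact_force: [-5.1, -10.1, 6.4]
gripper_width: 22.1
```

```bash
python3 - <<'E'
from h import *
st();over('11',0,4,7)
E
```

```text
14.1 jx 8.5 jy -0.2 z 274.1 F jx -11.3 jy 0.4 z 6.4 M -0.04 3.67 w 22.1
   tip jx 6.5 z 109.1  tilt if pivot on jig edge 5.4
```

View pics/side11z.png

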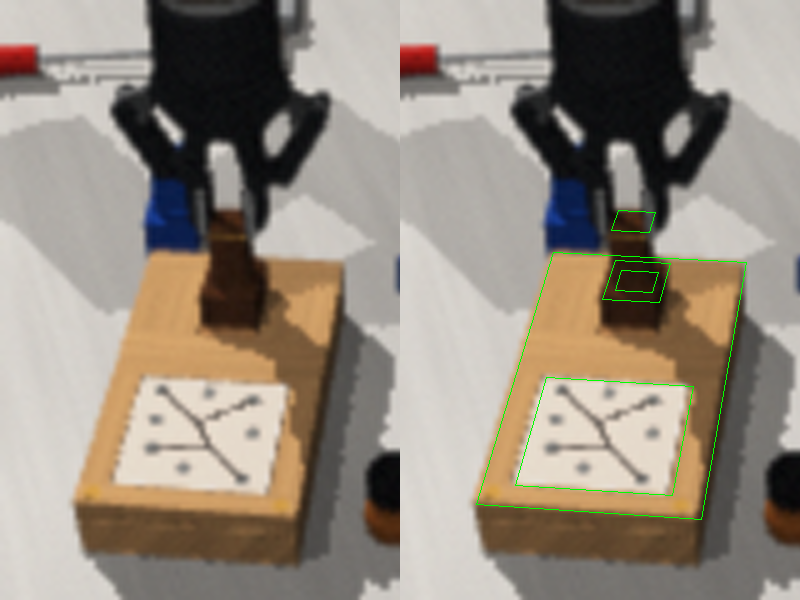

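View pics/top11z.png

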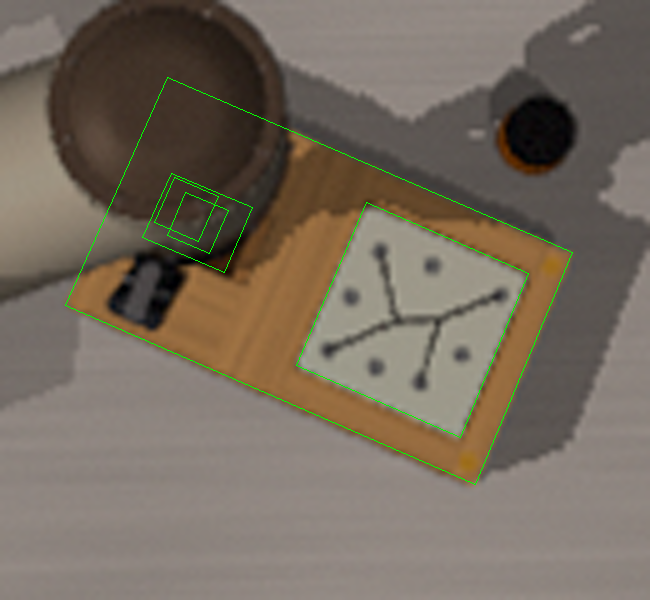

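Call:
play_rows(
  moves=[
    [[-0.004,-0.009,0.001],0,0.56],
    [[-0.008,-0.018,0.003],0,0.56],
    [[-0.012,-0.026,0.005],0,0.56],
    [[-0.016,-0.035,0.006],0,0.56],
    [[-0.02,-0.044,0.007],0,0.56],
    [[-0.024,-0.053,0.007],0,0.56],
    [[-0.028,-0.061,0.007],0,0.56],
    [[-0.03,-0.065,0.007],0,0.56],
    [[-0.03,-0.065,0.007],0,0.56],
  ],
)

```text
clock: 15.32
position: [541.2, -4.9, 276.1]
ee_rot: [-0.539, 0.842, -0.003, -0.001]
contact_force: [3.2, 7.0, -2.9]
gripper_width: 21.9
```

```bash
python3 - <<'E'
from h import *
st();over('12',0,6,-7)
E
```

```text
15.32 jx -10.7 jy -0.6 z 276.1 F jx 7.7 jy 0.0 z -2.9 M 0.19 -2.91 w 21.9
   tip jx -11.5 z 111.1  tilt if pivot on jig edge -9.5
```

View pics/side12z.png

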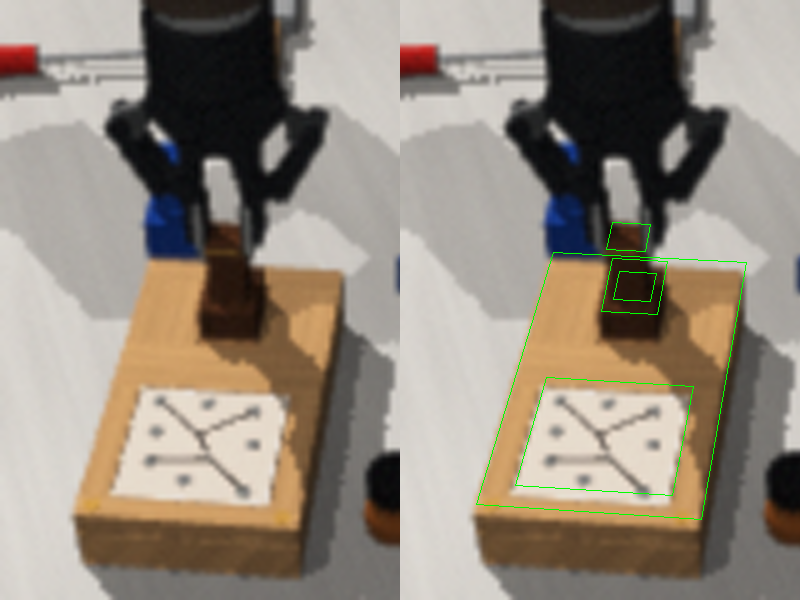

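View pics/top12z.png

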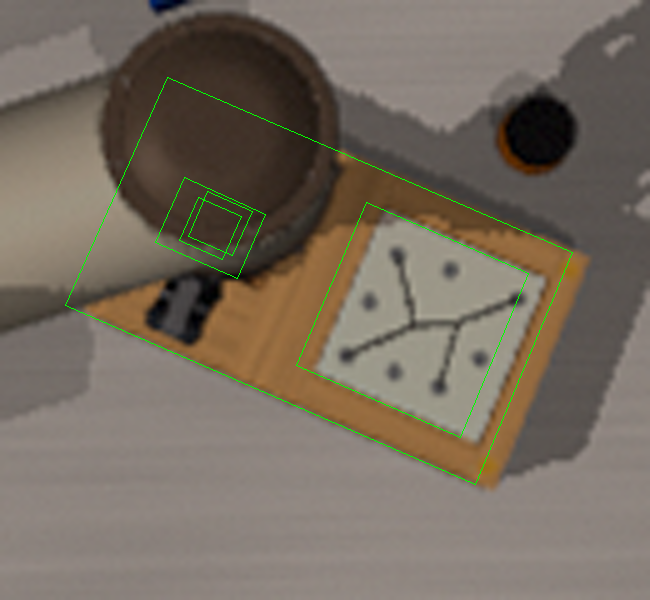

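Call:
play_rows(
  moves=[
    [[0.0,0.0,0],0,0.5],
    [[0.005,0.011,0.002],0,0.5],
    [[0.009,0.02,0.004],0,0.5],
    [[0.013,0.029,0.006],0,0.5],
    [[0.017,0.037,0.006],0,0.5],
    [[0.02,0.044,0.006],0,0.5],
    [[0.02,0.044,0.006],0,0.5],
  ],
)

```text
clock: 16.3
position: [545.8, 6.1, 277.7]
ee_rot: [-0.54, 0.842, -0.004, -0.006]
contact_force: [-3.4, -8.9, 2.1]
gripper_width: 21.6
```

```bash
cat >> h.py <<'E'
def jshift(p,ref='top8.png'):
    """jig shift (jx,jy mm, yaw deg) vs ref via ECC on tile end in top view"""
    r=cv2.imread('pics/'+ref);c=cv2.cvtColor(p['pixels'],cv2.COLOR_RGB2BGR)
    o=(255,205,65,60)
    g=lambda a:cv2.GaussianBlur(cv2.cvtColor(a,cv2.COLOR_BGR2GRAY),(3,3),0).astype(np.float32)
    R_,C=g(r),g(c)
    m=np.zeros(R_.shape,np.uint8);m[205:262,266:320]=255
    W=np.eye(2,3,dtype=np.float32)
    cc,W=cv2.findTransformECC(R_,C,W,cv2.MOTION_EUCLIDEAN,(3,200,1e-5),m,3)
    q=np.array([287,228.]);q2=W[:,:2]@q+W[:,2]
    d=unproj(p,q2,44)[0]-unproj(p,q,44)[0];V=np.array([-U[1],U[0],0])
    print('   jig shift jx %.1f jy %.1f  yaw %.1f cc %.2f'%(d@U,d@V,-np.degrees(np.arctan2(W[1,0],W[0,0])),cc))
    return d@U
E
python3 - <<'E'
from h import *
st();over('13',-5,7,6)
for f_ in('5','8','9','10','11','12','13'):
    p=shot('top') if f_=='13' else dict(shot('top')) 
    p['pixels']=cv2.cvtColor(cv2.imread('pics/top%s.png'%f_),cv2.COLOR_BGR2RGB); jshift(p)
E
```

```text
16.3 jx 1.2 jy -0.2 z 277.7 F jx -9.5 jy -0.6 z 2.1 M -0.47 3.13 w 21.6
   tip jx -1.0 z 112.7  tilt if pivot on jig edge -0.8
   jig shift jx -0.2 jy 0.6  yaw 0.0 cc 0.99
   jig shift jx -0.0 jy -0.0  yaw 0.0 cc 1.00
   jig shift jx -0.3 jy 0.3  yaw -0.1 cc 0.99
   jig shift jx -1.5 jy -0.0  yaw -0.2 cc 0.98
   jig shift jx -1.0 jy -0.6  yaw -0.6 cc 0.99
   jig shift jx -11.0 jy -2.1  yaw 0.1 cc 0.98
   jig shift jx -9.2 jy -2.4  yaw -0.1 cc 0.99
```

View pics/side13z.png

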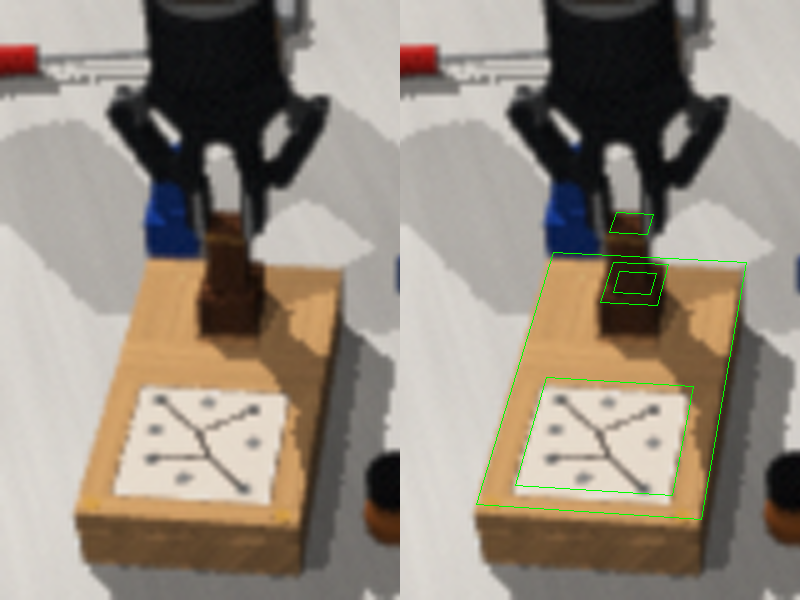

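```bash
cat >> h.py <<'E'
def hyp(name,js,hs,shotp=None,jy=0):
    p=shotp or shot('side')
    a0=cv2.cvtColor(p['pixels'],cv2.COLOR_RGB2BGR);sq=((1,1),(1,-1),(-1,-1),(-1,1));ims=[]
    c=proj(p,J([[65+js,jy,85]]))[0].astype(int);o=(c[0]-14,c[1]-18)
    for h in [None]+list(hs):
        a=cv2.resize(a0[o[1]:o[1]+42,o[0]:o[0]+28],None,fx=14,fy=14,interpolation=cv2.INTER_CUBIC)
        a=np.clip(a*1.8,0,255).astype(np.uint8)
        if h:
            x,z,th=h;t=np.radians(th)
            B=np.array([[a_*12,b*12,75] for a_,b in sq]+[[-12,b*12,hh] for b,hh in((1,75),(-1,75),(-1,30),(1,30))]+[[-23,b*18,hh] for b,hh in((1,30),(-1,30),(-1,16-z),(1,16-z))]+[[a_*23,b*18,30] for a_,b in sq],float)
            B=np.c_[65+x+B[:,0]*np.cos(t)+B[:,2]*np.sin(t),B[:,1],28+z-B[:,0]*np.sin(t)+B[:,2]*np.cos(t)]
            uv=(proj(p,J(B+[js,jy,0]))-o+.5)*14
            for i in range(4):cv2.polylines(a,[np.round(uv[4*i:4*i+4]).astype(int)],True,[(0,255,0),(0,255,255),(255,255,0),(255,0,255)][i],1)
            cv2.putText(a,str(h),(5,570),0,1,(0,0,0),2)
        ims.append(a)
    m=np.hstack(ims);cv2.imwrite('pics/'+name,cv2.resize(m,(800,int(m.shape[0]*800/m.shape[1])),interpolation=cv2.INTER_AREA))
E
python3 - <<'E'
from h import *
hyp('h13.png',-9.2,[(0,3,5),(0,6,5),(0,9,5)],jy=-2.4)
p=shot('side')
p['pixels']=cv2.cvtColor(cv2.imread('pics/side0.png'),cv2.COLOR_BGR2RGB)
hyp('h0.png',0,[(0,0,0),(0,0,3),(0,0,-3)],p)
E
```

```text
(no output)
```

View pics/h13.png

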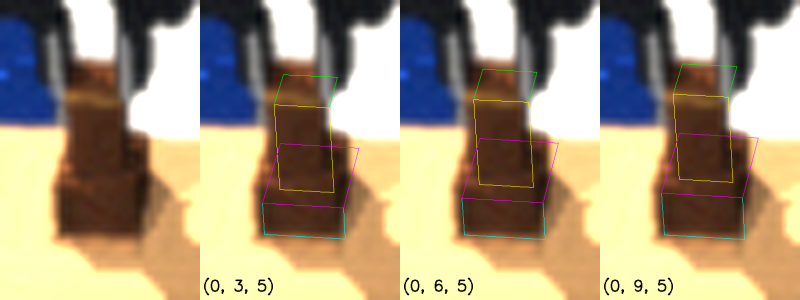

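View pics/h0.png

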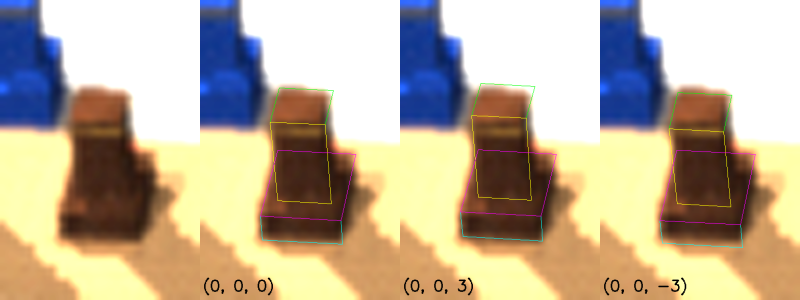

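```bash
python3 - <<'E'
from h import *
hyp('h13b.png',-9.2,[(0,10,10),(-2,13,5),(-4,13,5)],jy=0)
hyp('h13c.png',-9.2,[(-6,11,8),(-4,16,0),(-6,16,0)],jy=0)
E
```

```text
(no output)
```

View pics/h13b.png

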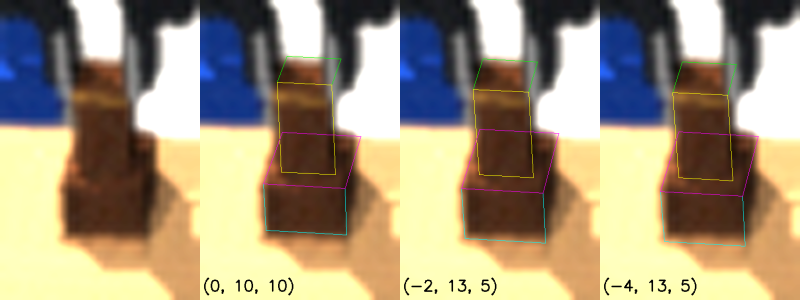

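View pics/h13c.png

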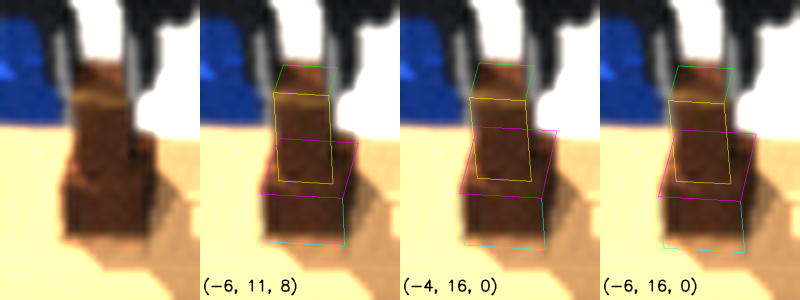

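Call:
play_rows(
  moves=[
    [[-0.004,-0.009,0],0,0.5],
    [[-0.008,-0.018,-0.001],0,0.5],
    [[-0.012,-0.026,-0.001],0,0.5],
    [[-0.016,-0.035,-0.002],0,0.5],
    [[-0.02,-0.044,-0.002],0,0.5],
    [[-0.024,-0.053,-0.003],0,0.5],
    [[-0.026,-0.057,-0.003],0,0.5],
    [[-0.026,-0.057,-0.003],0,0.5],
  ],
)

```text
clock: 17.95
position: [540.2, -8.6, 278.9]
ee_rot: [-0.54, 0.842, -0.004, 0.0]
contact_force: [2.0, 9.4, 6.1]
gripper_width: 22.0
```

```bash
python3 - <<'E'
from h import *
st();p=shot('top','top14.png');s=jshift(p)
hyp('h14.png',s,[(0,8,-4),(0,8,-8),(0,11,-8)],jy=0)
E
```

```text
17.95 jx -14.5 jy -1.2 z 278.9 F jx 9.4 jy 2.1 z 6.1 M 1.08 -3.27 w 22.0
   tip jx -15.1 z 113.9  tilt if pivot on jig edge -12.5
   jig shift jx -9.7 jy -2.1  yaw 0.7 cc 0.97
```

View pics/h14.png

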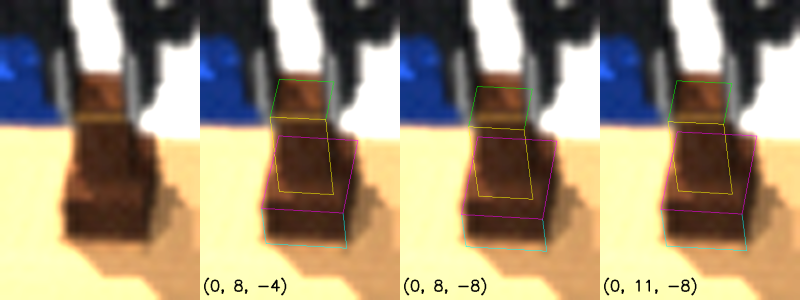

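Call:
play_rows(
  moves=[
    [[-0.003,-0.006,-0.003],0,0.5],
    [[-0.006,-0.012,-0.006],0,0.5],
    [[-0.009,-0.02,-0.008],0,0.5],
    [[-0.011,-0.024,-0.01],0,0.5],
    [[-0.011,-0.024,-0.01],0,0.5],
  ],
)

```text
clock: 18.68
position: [538.5, -13.1, 277.9]
ee_rot: [-0.54, 0.842, -0.004, 0.006]
contact_force: [0.1, 12.2, 6.4]
gripper_width: 21.9
```

```bash
python3 - <<'E'
from h import *
st();p=shot('top','top15.png');s=jshift(p)
q=shot('side','side15.png')
hyp('h15.png',s,[(0,10,-5),(0,12,-4),(0,14,-8)],q,jy=0)
E
```

```text
18.68 jx -19.3 jy -1.6 z 277.9 F jx 11.1 jy 5.0 z 6.4 M 2.01 -3.55 w 21.9
   tip jx -18.5 z 113.0  tilt if pivot on jig edge -15.3
   jig shift jx -9.8 jy -2.1  yaw 0.8 cc 0.95
```

View pics/h15.png

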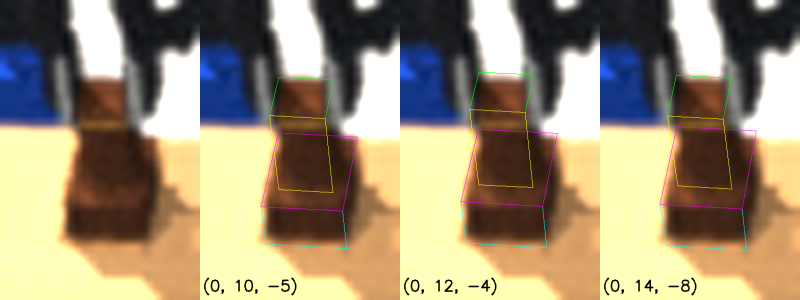

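Call:
play_rows(
  moves=[
    [[0.004,0.009,0.002],0,0.52],
    [[0.008,0.018,0.004],0,0.52],
    [[0.012,0.026,0.007],0,0.52],
    [[0.016,0.035,0.01],0,0.52],
    [[0.02,0.044,0.011],0,0.52],
    [[0.024,0.053,0.012],0,0.52],
    [[0.024,0.053,0.012],0,0.52],
  ],
)

```text
clock: 19.65
position: [544.5, 0.8, 281.4]
ee_rot: [-0.54, 0.842, -0.004, 0.001]
contact_force: [-3.2, -8.0, 4.4]
gripper_width: 22.2
```

```bash
python3 - <<'E'
from h import *
st();p=shot('top','top16.png');s=jshift(p)
q=shot('side','side16.png')
hyp('h16.png',s,[(0,13,4),(0,13,8),(0,16,6)],q,jy=0)
E
```

```text
19.65 jx -4.2 jy -1.2 z 281.4 F jx -8.6 jy -0.4 z 4.4 M 0.09 3.07 w 22.2
   tip jx -4.6 z 116.4  tilt if pivot on jig edge -3.8
   jig shift jx -9.3 jy -2.5  yaw 0.4 cc 0.98
```

View pics/h16.png

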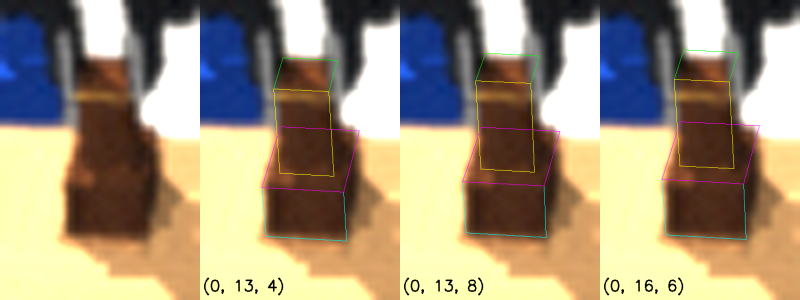

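Call:
play_rows(
  moves=[
    [[0,0,0],0,0.3],
    [[0,0,0],0,0.3],
    [[0.002,0.004,-0.02],0,0.3],
    [[0.002,0.004,-0.03],0,0.3],
    [[0.002,0.004,-0.03],0,0.52],
    [[0.002,0.004,-0.03],0,0.52],
    [[0.002,0.004,-0.03],0,0.52],
  ],
)

```text
clock: 20.62
position: [545.1, 2.0, 272.5]
ee_rot: [-0.54, 0.842, -0.004, 0.002]
contact_force: [0.4, 0.1, 0.3]
gripper_width: 20.7
```

```bash
python3 - <<'E'
from h import *
st();p=shot('top','top17.png');s=jshift(p)
q=shot('side','side17.png')
hyp('h17.png',s,[(0,10,3),(0,12,5),(0,14,4)],q,jy=0)
E
```

```text
20.62 jx -2.9 jy -1.3 z 272.5 F jx 0.3 jy -0.3 z 0.3 M 0.0 -0.03 w 20.7
   tip jx -3.2 z 107.5  tilt if pivot on jig edge -2.7
   jig shift jx -9.4 jy -2.3  yaw 0.2 cc 0.99
```

View pics/h17.png

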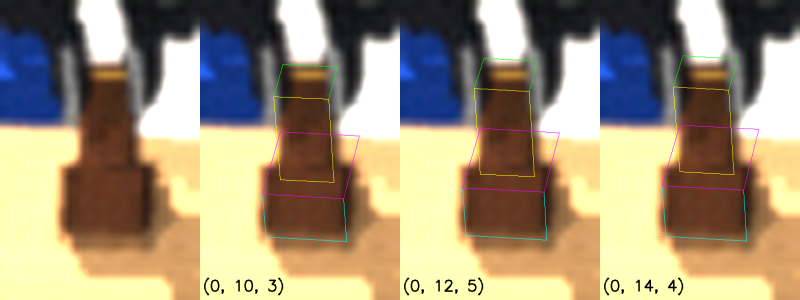

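```bash
python3 - <<'E'
from h import *
q=shot('side')
hyp('h17b.png',-9.4,[(0,8,15),(0,8,20),(4,8,20)],q,jy=0)
zoom('side17.png','side17z.png',(185,130),130,110,6)
zoom('top17.png','top17z.png',(205,165),130,100,6)
E
```

```text
(no output)
```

View pics/h17b.png

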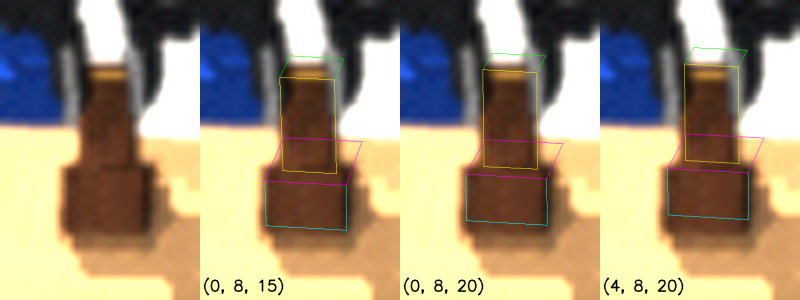

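View pics/side17z.png

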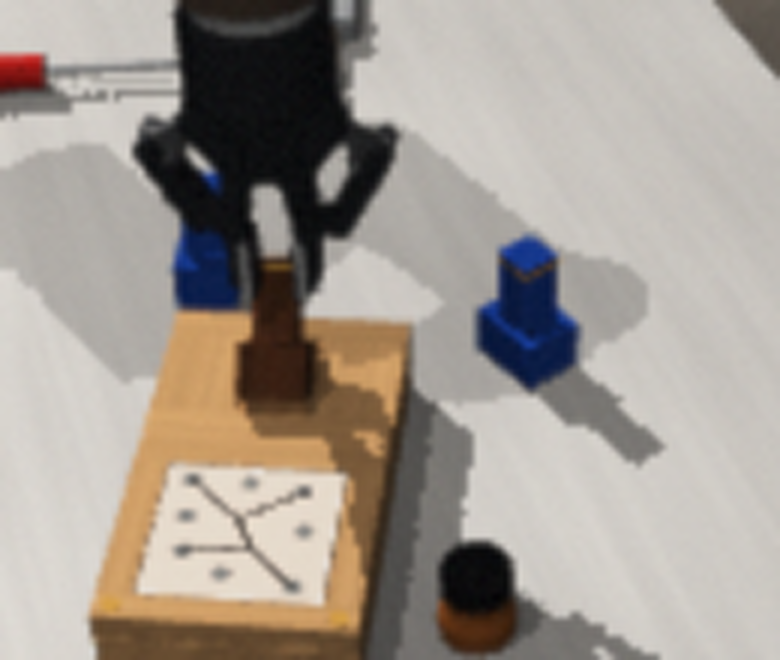

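View pics/top17z.png

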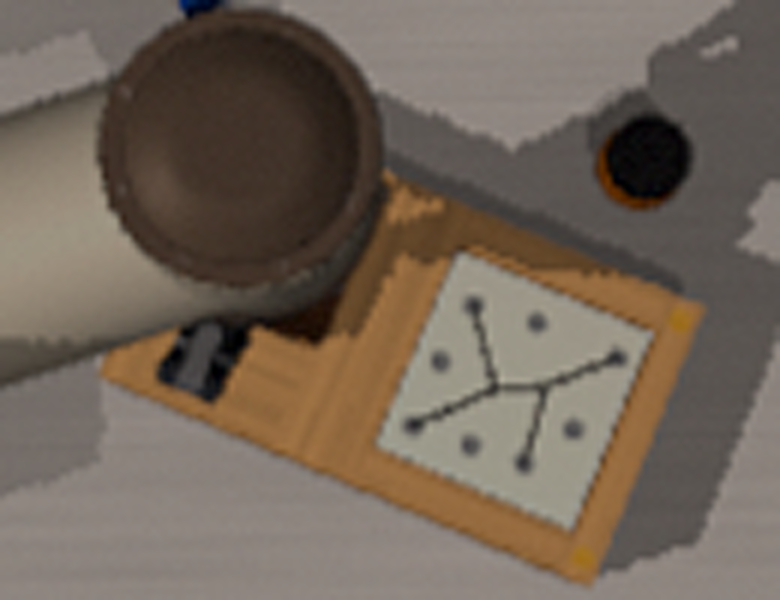

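```bash
python3 - <<'E'
from h import *
q=shot('side','side18.png')
hyp('h18.png',-9.4,[(-5,11,25),(-5,13,30),(-5,14,35)],q,jy=1)
hyp('h18b.png',-9.4,[(-9,13,25),(-9,15,30),(-9,17,35)],q,jy=1)
for t in('block','block_grip'):print([(np.round(d['centre'],0).tolist(),round(d['conf'],2)) for d in arm.look_for(t,q)])
E
```

```text
[([685.0, 4.0, 26.0], 0.74), ([543.0, -14.0, 72.0], 0.46)]
[([683.0, 3.0, 28.0], 0.81), ([542.0, -17.0, 69.0], 0.79), ([502.0, -100.0, 47.0], 0.46), ([528.0, 121.0, 25.0], 0.45)]
```

View pics/h18.png

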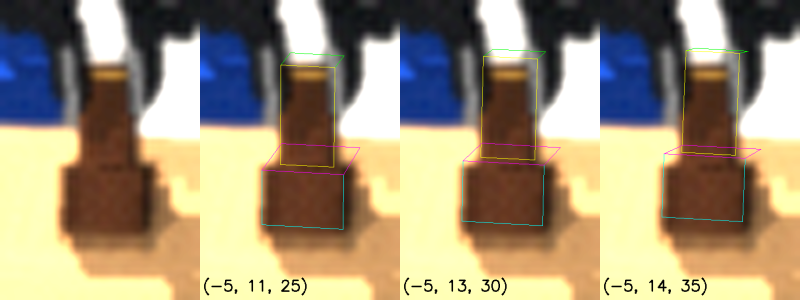

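View pics/h18b.png

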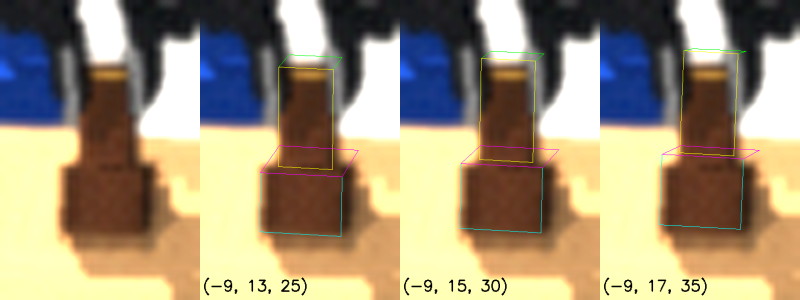

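Call:
play_rows(
  moves=[
    [[0,0,0.05],0,0.4],
    [[0,0,0.15],0,0],
    [[0,0,0.2],0.4,-0.2],
    [[0,0,0.2],0.8,-0.2],
    [[0,0,0.2],1,-0.2],
    [[0,0,0.2],1,-0.2],
  ],
)

```text
clock: 21.68
position: [545.1, 1.9, 333.5]
ee_rot: [0.739, -0.674, 0.004, -0.003]
contact_force: [0.0, -0.0, 0.3]
gripper_width: 51.1
```

Call:
play_rows(
  moves=[
    [[0,0,0],0.4,-0.2],
    [[0,0,0],0.8,-0.2],
    [[0,0,0],1,-0.2],
    [[0,0,0],1,-0.2],
  ],
)

```text
clock: 22.18
position: [545.1, 1.9, 334.0]
ee_rot: [0.887, -0.462, 0.004, -0.004]
contact_force: [0.8, 0.2, -1.3]
gripper_width: 50.9
```

Call:
play_rows(
  moves=[
    [[0,0,0],0.4,-0.2],
    [[0,0,0],0.8,-0.2],
    [[0,0,0],1,-0.2],
    [[0,0,0],1,-0.2],
  ],
)

```text
clock: 22.68
position: [545.2, 1.9, 334.3]
ee_rot: [0.976, -0.219, 0.002, -0.005]
contact_force: [0.2, -0.6, -0.1]
gripper_width: 51.1
```

```bash
python3 - <<'E'
from h import *
st();print(np.degrees(R.from_quat(arm.read_state()['ee_rot']).as_euler('ZYX')))
p=shot('top','top19.png');s=jshift(p)
q=shot('side','side19.png')
hyp('h19.png',s,[(-7,11,20),(-9,13,25),(-9,15,30)],q,jy=1)
zoom('side19.png','side19z.png',(185,120),130,100,6)
E
```

```text
22.68 jx -2.9 jy -1.4 z 334.3 F jx -0.5 jy -0.4 z -0.1 M -0.01 0.02 w 51.1
   tip jx -1.0 z 169.3  tilt if pivot on jig edge -0.9
[-2.52742475e+01 -1.41955083e-01 -1.79355214e+02]
   jig shift jx -9.9 jy -2.5  yaw 1.1 cc 0.85
```

View pics/h19.png

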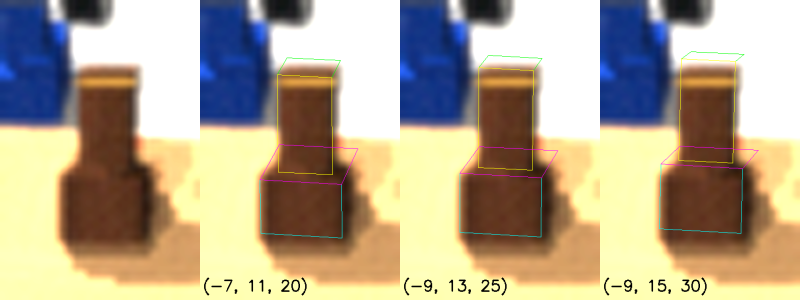

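View pics/side19z.png

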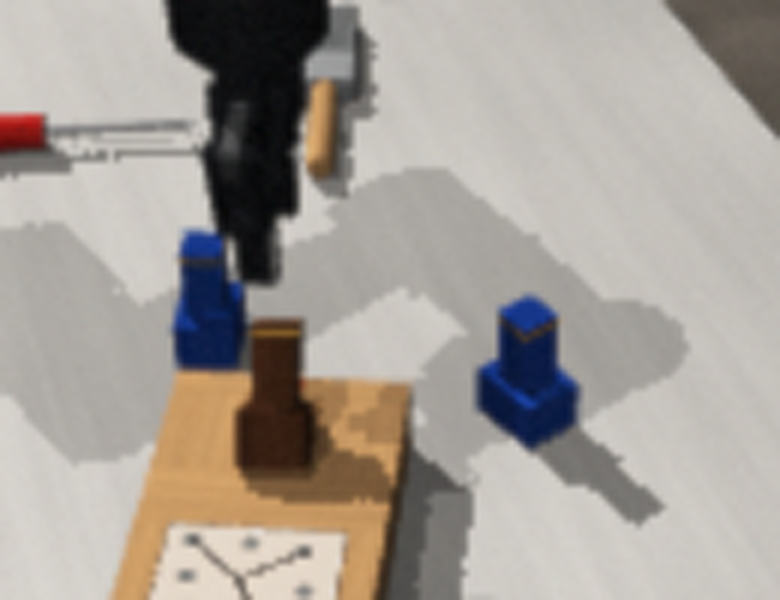

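```bash
python3 - <<'E'
from h import *
from scipy.optimize import least_squares
q=shot('side');zoom('top19.png','top19z.png',(205,165),130,100,6)
c=proj(q,J([[65-9.9,1,85]]))[0].astype(int);o=np.array((c[0]-14,c[1]-18));k=14*800/(28*14*4)
F=np.array([[109,66],[108,76],[104,178],[104,240]])/k+o-.5
L=np.array([[12,0,75],[-12,0,75],[-23,0,30],[-23,0,0]],float)
def m(v,n):
    x,z,t,jy=v;B=L[:n]
    return proj(q,J(np.c_[65-9.4+x+B[:,0]*np.cos(t)+B[:,2]*np.sin(t),B[:,1]+jy,28+z-B[:,0]*np.sin(t)+B[:,2]*np.cos(t)]))
for n in(3,4):
    r=least_squares(lambda v:np.r_[(m(v,n)-F[:n]).ravel()],[-5,10,.3,0]);print(n,r.x[:2],np.degrees(r.x[2]),r.x[3],np.round(r.fun,1))
E
```

```text
3 [ 47.80282232 -37.02862222] 23.95214958659335 13.485102029945354 [ 0.8 -0.1 -0.3  0.2 -0.4 -0.1]
4 [ 44.4097807  -33.76717504] 22.855757229300664 12.194385998469466 [ 0.8 -0.2 -0.3  0.3 -0.3  0.  -0.3 -0.1]
```

View pics/top19z.png

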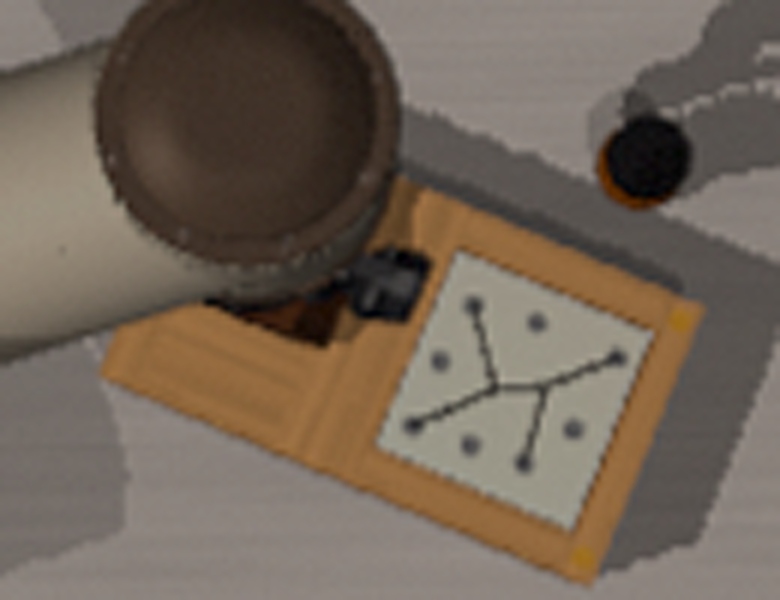

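```bash
python3 - <<'E'
from h import *
from scipy.optimize import least_squares
q=shot('side');tp=shot('top')
c=proj(q,J([[65-9.9,1,85]]))[0].astype(int);o=np.array((c[0]-14,c[1]-18));k=14*800/(28*14*4)
F=np.array([[109,66],[108,76],[104,178],[104,240]])/k+o-.5
T=np.array([335,345])/6+[205,165]-.5
L=np.array([[12,0,75],[-12,0,75],[-23,0,30],[-23,0,0],[-23,18,0]],float)
def W(v):
    x,z,t,jy=v
    return J(np.c_[65-9.4+x+L[:,0]*np.cos(t)+L[:,2]*np.sin(t),L[:,1]+jy,28+z-L[:,0]*np.sin(t)+L[:,2]*np.cos(t)])
for n in(3,4):
  for w in (1,3):
    r=least_squares(lambda v:np.r_[(proj(q,W(v)[:n])-F[:n]).ravel(),w*(proj(tp,W(v)[4:])-T).ravel()],[-5,10,.3,0]);print(n,r.x[:2],np.degrees(r.x[2]),r.x[3],np.round(r.fun,1))
E
```

```text
3 [-17.97255392  17.63632084] 23.08316037819937 -2.1952593835752086 [ 1.2 -0.7  0.  -0.1 -0.1  0.6 -0.2  0.9]
3 [-16.53562775  21.14836343] 15.726813222363857 -4.140644263858049 [ 1.3 -1.3  0.1  0.2  0.4  0.8 -0.1  0.5]
4 [-17.67053921  18.90447304] 22.313991600530525 -2.3143356727215543 [ 1.2 -1.  -0.  -0.4 -0.1  0.4 -0.   0.9 -0.2  0.9]
4 [-16.32373295  23.18553881] 13.651697506167606 -4.057332777048466 [ 1.1 -1.7 -0.1  0.1  0.2  0.7  0.5  0.6 -0.1  0.5]
```

Call:
play_rows(
  moves=[
    [[0,-0.0075,-0.1],0,-0.2],
    [[0,-0.0075,-0.18],0,-0.2],
    [[0,-0.0075,-0.22],0,-0.2],
    [[0,-0.0075,-0.22],0,-0.2],
  ],
)

```text
clock: 23.42
position: [546.2, 0.2, 268.8]
ee_rot: [0.976, -0.217, 0.004, -0.006]
contact_force: [0.2, -0.1, 2.9]
gripper_width: 51.3
```

```bash
python3 - <<'E'
from h import *
st()
p=shot('top','top20.png');q=shot('side','side20.png');jshift(p)
zoom('side20.png','side20z.png',(185,130),130,100,6)
E
```

```text
23.43 jx -4.0 jy -3.0 z 268.8 F jx -0.0 jy -0.2 z 2.9 M 0.16 -0.27 w 51.3
   tip jx -1.9 z 103.8  tilt if pivot on jig edge -1.6
   jig shift jx -9.8 jy -2.6  yaw 1.5 cc 0.86
```

View pics/side20z.png

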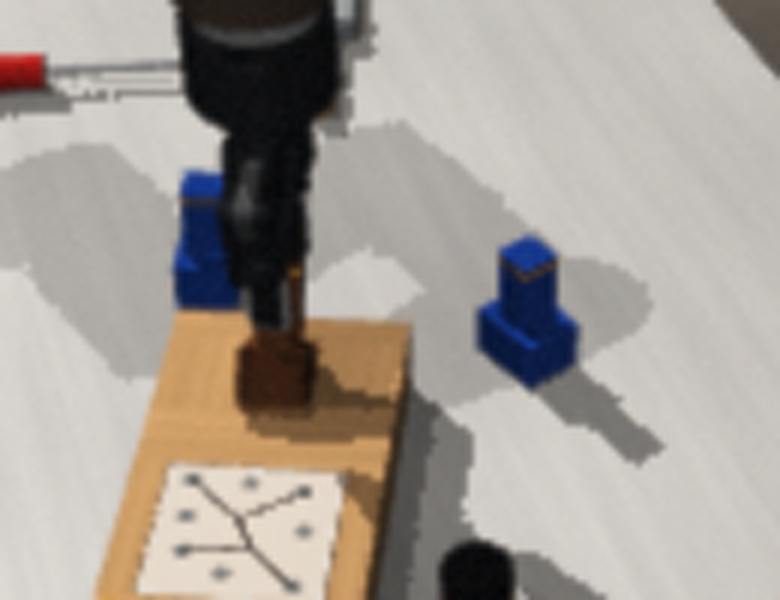

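Call:
play_rows(
  moves=[
    [[0,0,0.005],0,-0.1],
    [[0,0,0.005],0,0],
    [[0,0,0.007],0,0.1],
    [[0,0,0.009],0,0.2],
    [[0,0,0.01],0,0.25],
  ],
)

```text
clock: 24.15
position: [547.9, 1.4, 274.5]
ee_rot: [0.976, -0.217, 0.008, -0.008]
contact_force: [3.2, 6.7, 8.3]
gripper_width: 32.3
```

```bash
python3 - <<'E'
from h import *
st()
p=shot('top','top21.png');q=shot('side','side21.png');jshift(p)
zoom('side21.png','side21z.png',(185,130),130,100,6)
E
```

```text
24.15 jx -2.2 jy -4.1 z 274.5 F jx 7.4 jy -0.1 z 8.3 M 0.2 -2.2 w 32.3
   tip jx 1.0 z 109.6  tilt if pivot on jig edge 0.8
   jig shift jx -9.8 jy -2.6  yaw 1.0 cc 0.86
```

View pics/side21z.png

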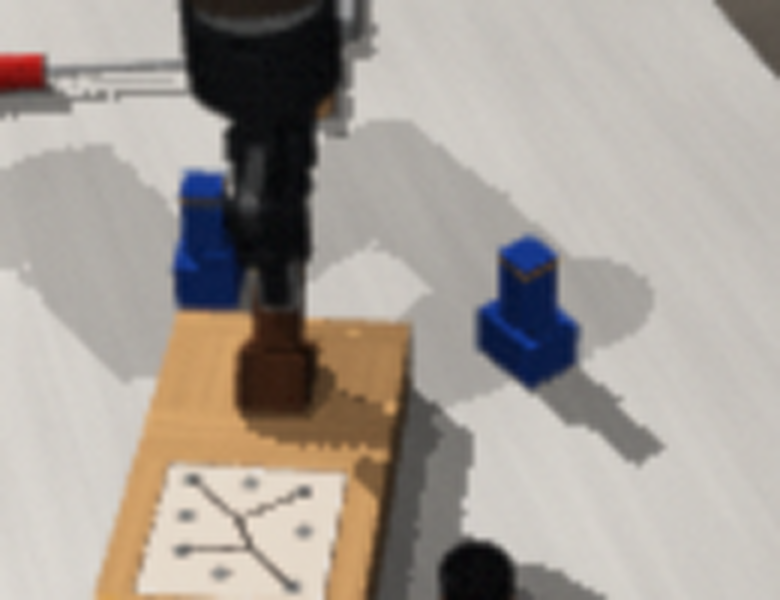

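Call:
play_rows(
  moves=[
    [[-0.003,-0.006,0.006],0,0.3],
    [[-0.005,-0.011,0.012],0,0.35],
    [[-0.005,-0.011,0.018],0,0.4],
    [[-0.005,-0.011,0.022],0,0.5],
    [[-0.005,-0.011,0.022],0,0.6],
  ],
)

```text
clock: 24.88
position: [547.1, -1.6, 282.2]
ee_rot: [0.976, -0.217, 0.009, -0.009]
contact_force: [1.2, 5.0, 6.9]
gripper_width: 17.4
```

```bash
python3 - <<'E'
from h import *
st()
p=shot('top','top22.png');q=shot('side','side22.png');jshift(p)
zoom('side22.png','side22z.png',(185,120),130,100,6)
E
```

```text
24.88 jx -5.2 jy -4.6 z 282.2 F jx 5.1 jy 1.0 z 6.9 M 0.4 -1.55 w 17.4
   tip jx -1.6 z 117.3  tilt if pivot on jig edge -1.4
   jig shift jx -9.8 jy -2.6  yaw 1.1 cc 0.86
```

View pics/side22z.png

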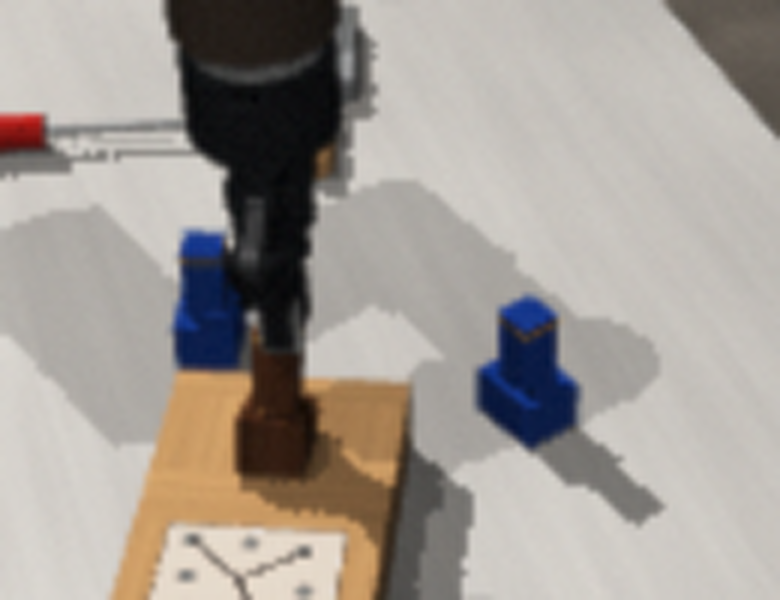

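Call:
play_rows(
  moves=[
    [[0,0,0.08],0,0.6],
    [[-0.1,0,0.2],0,0.2],
    [[-0.3,0,0.2],0,-0.2],
    [[-0.45,0,0.2],0,-0.2],
    [[-0.45,0,0.2],0,-0.2],
  ],
)

```text
clock: 25.6
position: [408.1, -3.0, 341.0]
ee_rot: [0.976, -0.217, 0.007, -0.008]
contact_force: [0.5, 0.5, 0.5]
gripper_width: 51.3
```

```bash
python3 - <<'E'
from h import *
st()
p=shot('top','top23.png');q=shot('side','side23.png');jshift(p)
zoom('side23.png','side23z.png',(185,120),130,100,6)
zoom('top23.png','top23z.png',(205,165),130,100,6)
E
```

```text
25.6 jx -64.6 jy 121.1 z 341.0 F jx 0.7 jy -0.3 z 0.5 M -0.08 -0.02 w 51.3
   tip jx -61.6 z 176.0  tilt if pivot on jig edge -51.2
   jig shift jx -9.2 jy -3.7  yaw 3.2 cc 0.73
```

View pics/side23z.png

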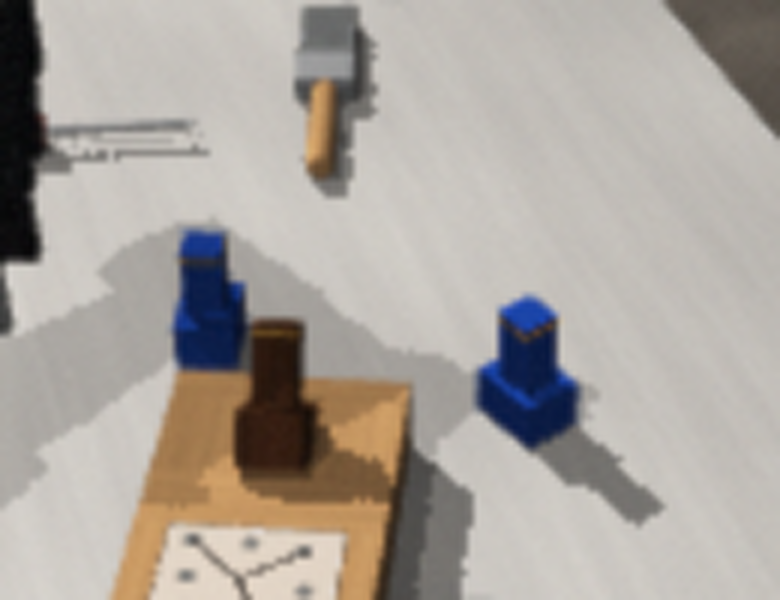

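View pics/top23z.png

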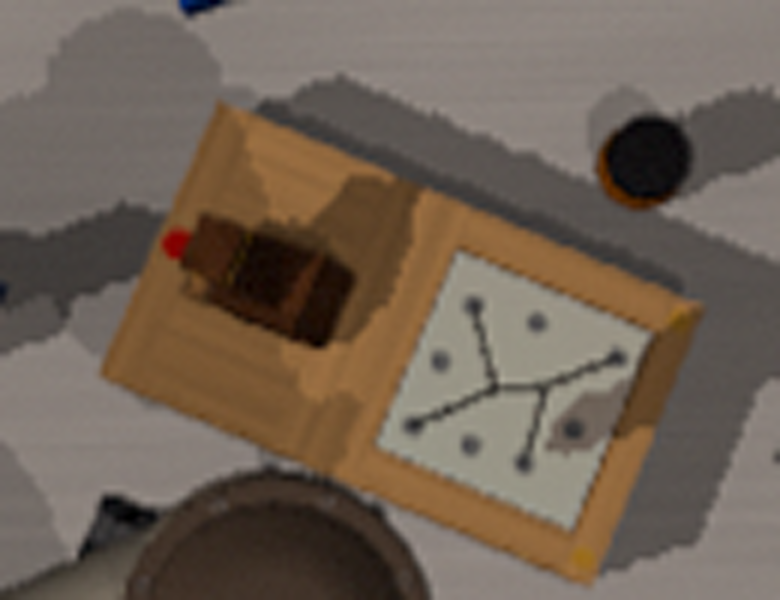

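```bash
cat > fit.py <<'E'
from h import *
from scipy.optimize import least_squares
tp=shot('top');q=shot('side')
zt=lambda a:np.array(a,float)/6+[205,165]-.5+1/12
zs=lambda a:np.array(a,float)/6+[185,120]-.5+1/12
P=[[115,-65,44],[-115,-65,44],[-115,65,44],[115,65,44]]
v,e=fitjig([(tp,zt([[222,100],[703,310],[592,585],[102,375]]),P)]);print('jig',v,np.degrees(v[2]),np.round(e,1))
g=np.array([518,-54]);d=v[:2]-[517.6,-54.6];print('shift',d@U[:2],np.linalg.norm(d))
# block: top: +x top edge mid, foot -x bottom edge mid ; side: top +x edge mid, foot -x top edge mid, foot bottom mid
Lt=np.array([[12,-12,75],[12,12,75],[-23,-18,0],[-23,18,0]],float);Ft=zt([[203,213],[180,263],[355,282],[322,348]])
Ls=np.array([[12,-12,75],[12,12,75],[-23,18,30],[-23,-18,30],[-23,18,0],[-23,-18,0]],float);Fs=zs([[303,321],[252,320],[237,404],[313,408],[235,468],[310,470]])
def W(u,L):
    x,z,t,y,yaw=u
    B=np.c_[L[:,0]*np.cos(t)+L[:,2]*np.sin(t),L[:,1],-L[:,0]*np.sin(t)+L[:,2]*np.cos(t)]
    c,s=np.cos(yaw),np.sin(yaw)
    B=np.c_[65+x+c*B[:,0]-s*B[:,1],y+s*B[:,0]+c*B[:,1],28+z+B[:,2]]
    return J(B,v)
r=least_squares(lambda u:np.r_[(proj(tp,W(u,Lt))-Ft).ravel(),(proj(q,W(u,Ls))-Fs).ravel()],[-9,13,.4,0,0],x_scale=[10,10,.3,5,.1])
print('x z y',r.x[[0,1,3]],'tilt,yaw',np.degrees(r.x[[2,4]]),np.round(r.fun,1))
for n,l in(('grip55',[0,0,55]),('top',[0,0,75]),('foottop-',[-23,0,30]),('low+',[23,0,0]),('low-',[-23,0,0]),('g65',[0,0,65])):
    w=W(r.x,np.array([l],float))[0];print(n,w.round(1),'orig-jig jx %.1f jy %.1f'%((w-[545.1,5.1,0])@U,(w-[545.1,5.1,0])@[-U[1],U[0],0]))
E
python3 fit.py
```

```text
jig [514.49899268 -63.28307751   1.14306037] 65.49253476945414 [-0.3 -0.   0.7 -0.3  0.1  0.4 -0.5 -0.2]
shift -9.184698690804556 9.220199644670142
x z y [-15.25691701  14.12534956   0.59768892] tilt,yaw [31.03813614  1.03772461] [-0.4  0.  -0.3  0.6  0.3 -1.4  0.5  0.5  0.4 -0.6  1.4 -0.7 -0.   1.
 -1.2  0.8  0.2 -0.2 -0.9 -0.1]
grip55 [545.9   8.2  89.3] orig-jig jx 3.2 jy 0.6
top [550.   17.7 106.4] orig-jig jx 13.5 jy 0.8
foottop- [532.9 -21.7  79.7] orig-jig jx -29.4 jy -0.1
low+ [5.424e+02 3.000e-01 3.030e+01] orig-jig jx -5.5 jy 0.4
low- [526.7 -35.9  54. ] orig-jig jx -44.9 jy -0.4
g65 [547.9  13.   97.8] orig-jig jx 8.3 jy 0.7
```

```bash
python3 - <<'E'
from h import *
s=arm.read_state();t=s['position']+R.from_quat(s['ee_rot']).as_matrix()@[0,0,165]
V=np.array([-U[1],U[0],0]);g=np.array([545.1,5.1,0])+8*U+.7*V
print(t,g,(g-t)/300,(258-s['position'][2])/300)
E
```

```text
[416.26271975   0.47371151 176.92097674] [547.80471258  12.66138412   0.        ] [ 0.43847331  0.04062558 -0.58973659] -0.27956674352923944
```

Call:
play_rows(
  moves=[
    [[0.2,0.02,0],0,-0.4],
    [[0.4,0.04,0],0,-0.4],
    [[0.438,0.041,0],0,-0.4],
    [[0.438,0.041,-0.1],0,-0.4],
    [[0.438,0.041,-0.2],0,-0.4],
    [[0.438,0.041,-0.2],0,-0.4],
  ],
)

```text
clock: 26.55
position: [543.3, 10.2, 279.1]
ee_rot: [0.976, -0.217, 0.006, -0.007]
contact_force: [1.0, -0.3, 0.5]
gripper_width: 59.6
```

```bash
python3 - <<'E'
from h import *
st()
s=arm.read_state();t=s['position']+R.from_quat(s['ee_rot']).as_matrix()@[0,0,165]
V=np.array([-U[1],U[0],0]);g=np.array([545.1,5.1,0])+8*U+.7*V
print((g-t)/300,(258-s['position'][2])/300)
E
```

```text
26.55 jx 3.9 jy 3.7 z 279.1 F jx 0.2 jy -1.0 z 0.5 M -0.04 0.05 w 59.6
   tip jx 6.5 z 114.1  tilt if pivot on jig edge 5.4
[ 0.00725258  0.00226539 -0.3804056 ] -0.07031854263270683
```

Call:
play_rows(
  moves=[
    [[0.007,0.003,-0.03],0,-0.4],
    [[0.007,0.003,-0.06],0,-0.4],
    [[0.007,0.003,-0.07],0,-0.4],
    [[0.007,0.003,-0.07],0,-0.4],
  ],
)

```text
clock: 27.05
position: [545.4, 11.1, 258.2]
ee_rot: [0.976, -0.217, 0.006, -0.007]
contact_force: [0.3, 0.8, 0.6]
gripper_width: 59.5
```

```bash
python3 - <<'E'
from h import *
st()
q=shot('side','side24.png')
zoom('side24.png','side24z.png',(185,120),130,100,6)
E
```

```text
27.05 jx 5.6 jy 2.2 z 258.2 F jx 0.9 jy 0.0 z 0.6 M 0.02 0.03 w 59.5
   tip jx 8.2 z 93.2  tilt if pivot on jig edge 6.8
```

View pics/side24z.png

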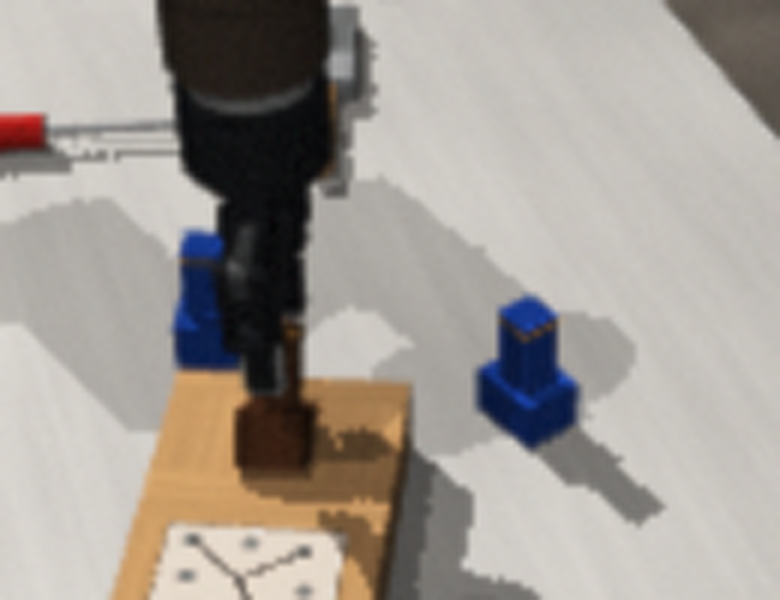

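```bash
python3 - <<'E'
from h import *
q=shot('side');V=np.array([-U[1],U[0],0]);b=np.array([545.1,5.1,0])
for n,w in(('finger tip',b-32*U+.7*V+[0,0,95]),('post',b+3.2*U+.6*V+[0,0,89.3]),('top',b+13.5*U+.8*V+[0,0,106])):
    print(n,(proj(q,w)[0]+.5-[185,120])*6)
E
```

```text
finger tip [267.30068268 392.06179356]
post [279.14444325 357.51465402]
top [279.80538462 320.35929209]
```

Call:
play_rows(
  moves=[
    [[0,0,0],0,-0.1],
    [[0,0,0],0,0.1],
    [[0,0,0.002],0,0.2],
    [[0,0,0.006],0,0.3],
    [[0,0,0.01],0,0.4],
  ],
)

```text
clock: 27.78
position: [546.1, 11.2, 262.9]
ee_rot: [0.976, -0.217, 0.007, -0.007]
contact_force: [0.5, -0.1, 2.1]
gripper_width: 28.3
```

```bash
python3 - <<'E'
from h import *
st();p=shot('top','top25.png');jshift(p)
q=shot('side','side25.png')
zoom('side25.png','side25z.png',(185,120),130,100,6)
E
```

```text
27.77 jx 6.0 jy 1.6 z 262.9 F jx 0.1 jy -0.5 z 2.1 M -0.1 0.24 w 28.3
   tip jx 8.8 z 98.0  tilt if pivot on jig edge 7.3
   jig shift jx -9.8 jy -3.1  yaw -0.4 cc 0.93
```

View pics/side25z.png

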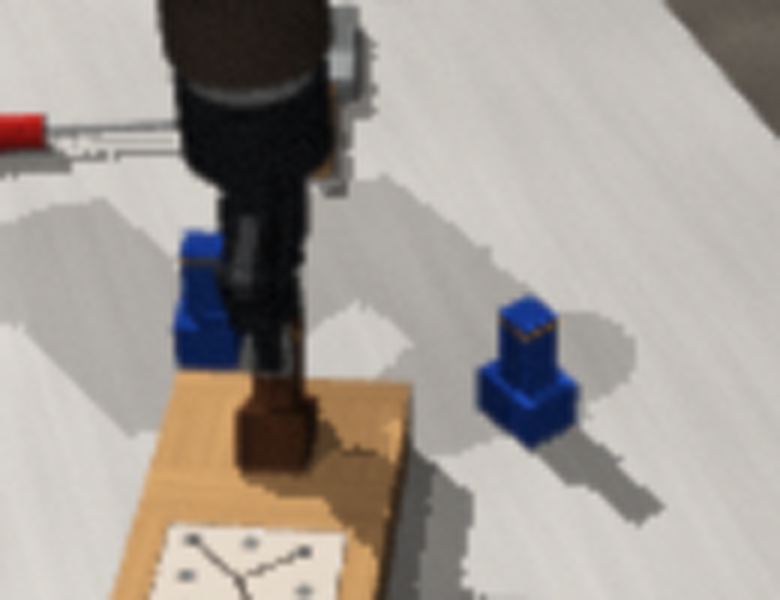

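Call:
play_rows(
  moves=[
    [[0,0,0.006],0,0.42],
    [[0,0,0.012],0,0.46],
    [[0,0,0.018],0,0.5],
    [[0,0,0.024],0,0.6],
    [[0,0,0.024],0,0.7],
  ],
)

```text
clock: 28.5
position: [545.9, 11.2, 269.3]
ee_rot: [0.976, -0.217, 0.007, -0.007]
contact_force: [0.5, 0.8, -1.6]
gripper_width: 25.4
```

```bash
python3 - <<'E'
from h import *
st();p=shot('top','top26.png');jshift(p)
q=shot('side','side26.png')
zoom('side26.png','side26z.png',(185,120),130,100,6)
E
```

```text
28.5 jx 5.9 jy 1.9 z 269.3 F jx 0.9 jy -0.1 z -1.6 M 0.05 0.02 w 25.4
   tip jx 8.7 z 104.3  tilt if pivot on jig edge 7.2
   jig shift jx -9.8 jy -3.1  yaw -0.5 cc 0.93
```

View pics/side26z.png

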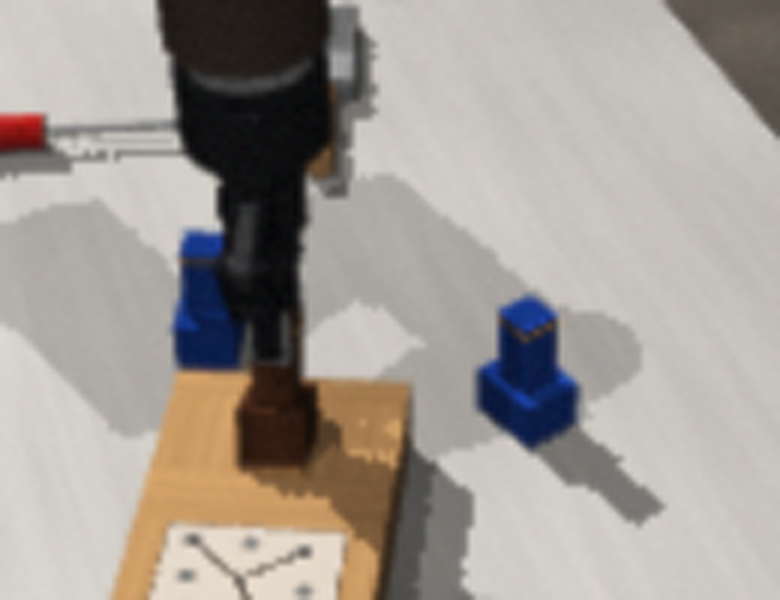

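Call:
play_rows(
  moves=[
    [[0,0,0.01],0,0.9],
    [[0,0,0.03],0,1],
    [[0,0,0.05],0,1],
    [[0,0,0.05],0,1],
  ],
)

```text
clock: 29.1
position: [546.2, 11.3, 285.3]
ee_rot: [0.976, -0.217, 0.008, -0.008]
contact_force: [0.9, -0.4, -1.8]
gripper_width: 25.3
```

```bash
python3 - <<'E'
from h import *
st();p=shot('top','top27.png');jshift(p)
q=shot('side','side27.png')
zoom('side27.png','side27z.png',(185,120),130,100,6)
E
```

```text
29.1 jx 6.1 jy 1.6 z 285.3 F jx 0.0 jy -1.0 z -1.8 M 0.02 0.02 w 25.3
   tip jx 9.1 z 120.3  tilt if pivot on jig edge 7.5
   jig shift jx -9.9 jy -2.6  yaw 0.1 cc 0.91
```

View pics/side27z.png

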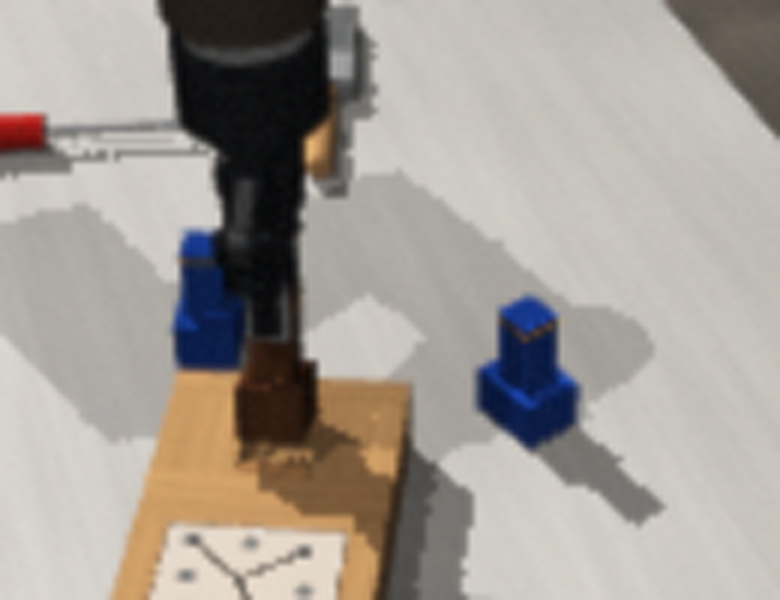

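```bash
python3 - <<'E'
from h import *
q=shot('side')
hyp('h27.png',0,[(9,20,0),(9,26,0),(9,23,8)],q,jy=1)
E
```

```text
(no output)
```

View pics/h27.png

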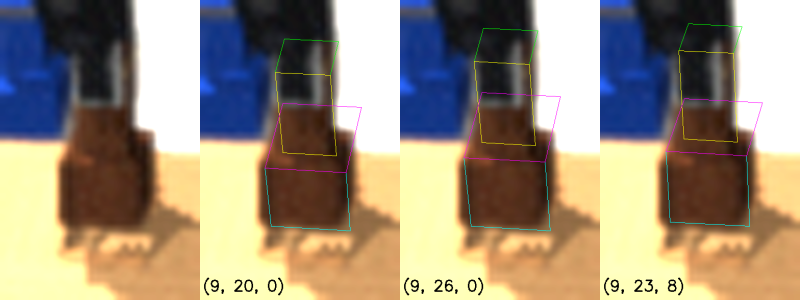

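Call:
play_rows(
  moves=[
    [[0,0,0.03],0,1],
    [[-0.03,-0.06,0.03],0,1],
    [[-0.06,-0.13,0.03],0,1],
    [[-0.084,-0.182,0.03],0,1],
    [[-0.084,-0.182,0.03],0,1],
    [[-0.084,-0.182,0.03],0,1],
  ],
)

```text
clock: 30.0
position: [520.7, -43.7, 293.4]
ee_rot: [0.976, -0.217, 0.007, -0.007]
contact_force: [0.7, 0.6, -2.1]
gripper_width: 22.9
```

```bash
python3 - <<'E'
from h import *
st();p=shot('top','top28.png')
q=shot('side','side28.png')
zoom('side28.png','side28z.png',(185,120),130,100,6)
zoom('top28.png','top28z.png',(205,165),130,100,6)
E
```

```text
30.0 jx -54.6 jy 1.8 z 293.4 F jx 0.8 jy -0.4 z -2.1 M 0.01 0.06 w 22.9
   tip jx -51.7 z 128.5  tilt if pivot on jig edge -42.9
```

View pics/side28z.png

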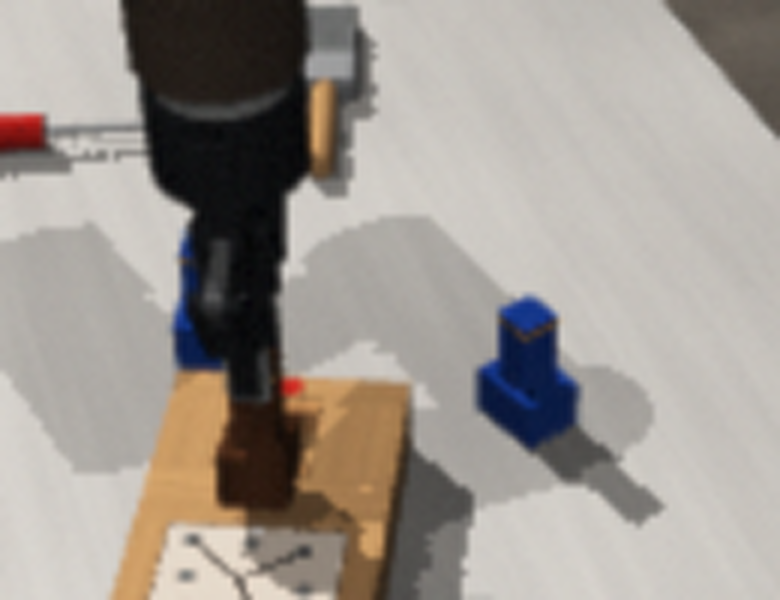

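View pics/top28z.png

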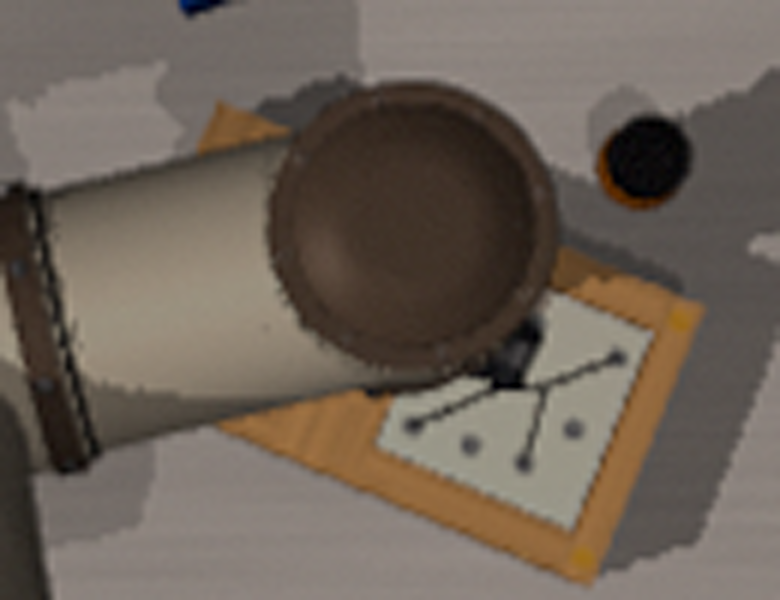

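```bash
python3 - <<'E'
from h import *
q=shot('side')
hyp('h28.png',-52,[(0,16,0),(0,24,0),(0,20,10)],q,jy=1)
E
```

```text
(no output)
```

View pics/h28.png

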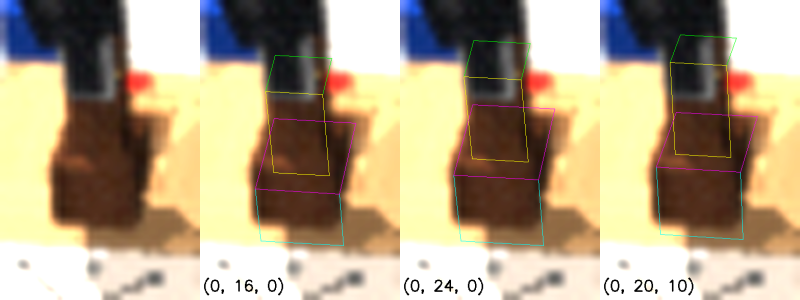

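Call:
play_rows(
  moves=[
    [[0,0,0.02],0,1],
    [[0.015,0.033,0.02],0,1],
    [[0.03,0.066,0.02],0,1],
    [[0.045,0.1,0.02],0,1],
    [[0.058,0.127,0.02],0,1],
    [[0.058,0.127,0.02],0,1],
    [[0.058,0.127,0.02],0,1],
    [[0.058,0.127,0.02],0,1],
  ],
)

```text
clock: 31.15
position: [538.1, -5.3, 299.3]
ee_rot: [0.976, -0.217, 0.007, -0.007]
contact_force: [0.9, 0.2, -2.1]
gripper_width: 23.0
```

```bash
python3 - <<'E'
from h import *
st();p=shot('top','top29.png');jshift(p)
q=shot('side','side29.png')
zoom('side29.png','side29z.png',(185,120),130,100,6)
zoom('top29.png','top29z.png',(205,165),130,100,6)
hyp('h29.png',-9.5,[(0,28,0),(0,34,0),(0,34,6)],q,jy=1)
E
```

```text
31.15 jx -12.4 jy 2.0 z 299.3 F jx 0.5 jy -0.7 z -2.1 M 0.07 0.13 w 23.0
   tip jx -9.5 z 134.3  tilt if pivot on jig edge -7.9
   jig shift jx -10.4 jy -2.8  yaw 0.8 cc 0.81
```

View pics/side29z.png

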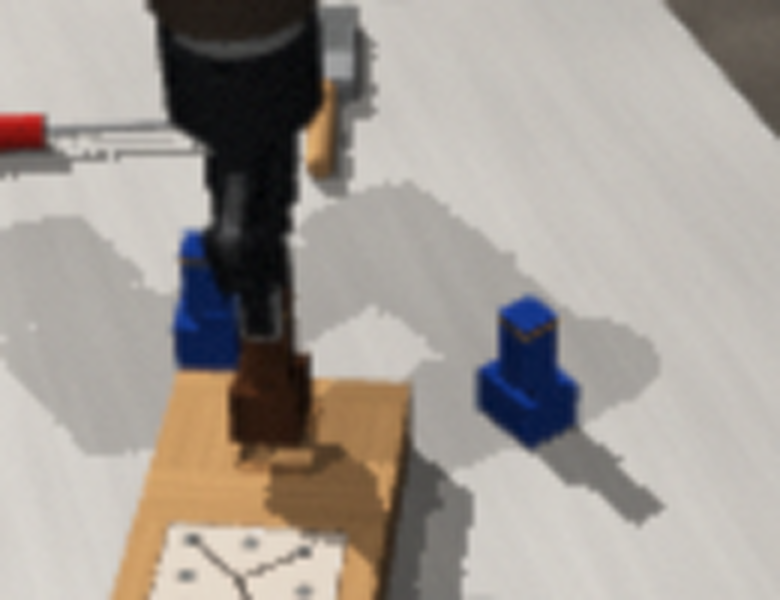

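View pics/h29.png

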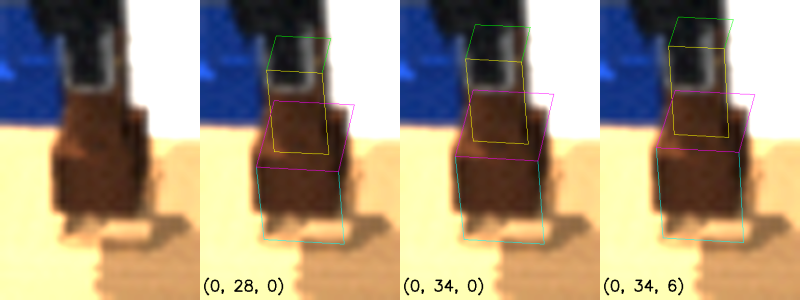

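View pics/top29z.png

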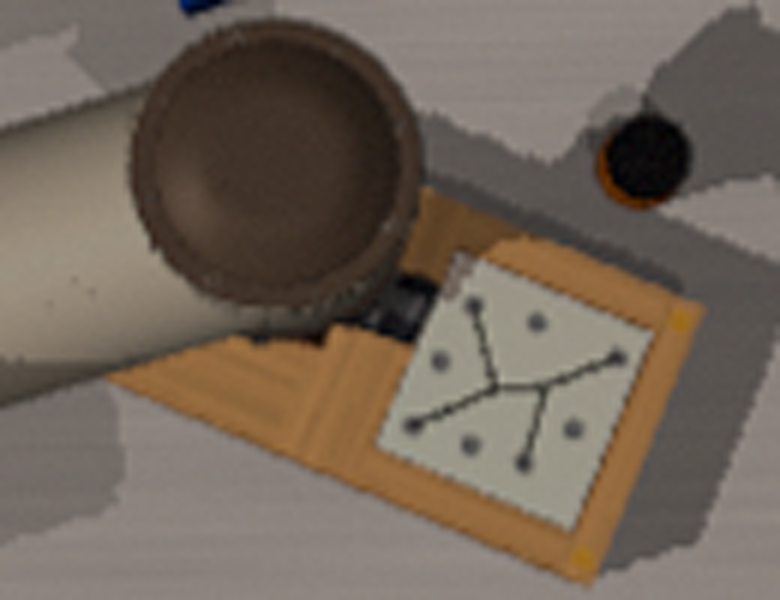

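```bash
python3 - <<'E'
import cv2
a=cv2.imread('pics/side29.png')[170:206,215:245]
a=cv2.convertScaleAbs(a,alpha=2.2);cv2.imwrite('pics/z29.png',cv2.resize(a,None,fx=16,fy=16,interpolation=cv2.INTER_CUBIC))
E
```

```text
(no output)
```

View pics/z29.png

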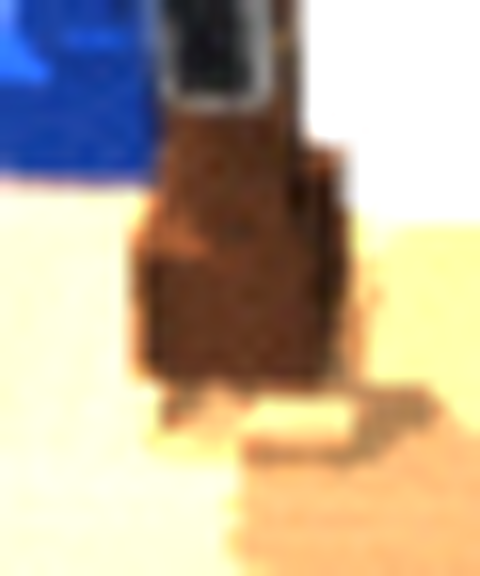

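```bash
python3 - <<'E'
from h import *
from scipy.optimize import least_squares
q=shot('side')
L=np.array([[-23,18,30],[-23,18,0],[-23,-18,0],[23,-18,30],[-23,-18,30]],float)
F=np.array([[138,245],[145,378],[325,388],[345,148],[325,255]])/16+[215,170]-.5
def W(u,L):
    x,z,t,y,yaw=u;c,s=np.cos(yaw),np.sin(yaw)
    B=np.c_[L[:,0]*np.cos(t)+L[:,2]*np.sin(t),L[:,1],-L[:,0]*np.sin(t)+L[:,2]*np.cos(t)]
    return J(np.c_[65+x+c*B[:,0]-s*B[:,1],y+s*B[:,0]+c*B[:,1],28+z+B[:,2]])
for fx in(0,1):
  r=least_squares(lambda u:np.r_[(proj(q,W(u,L))-F).ravel(),fx*(u[0]+62*np.sin(u[2])+9.5)/2],[-9,28,.1,0,0],x_scale=[10,10,.3,5,.1])
  print('x z y',r.x[[0,1,3]],'tilt,yaw',np.degrees(r.x[[2,4]]),np.round(r.fun,1))
for t in(0,5,10,15,20):
  r=least_squares(lambda u:np.r_[(proj(q,W([u[0],u[1],np.radians(t),u[2],0],L))-F).ravel(),(u[0]+62*np.sin(np.radians(t))+9.5)/2],[-9,28,0])
  print(t,r.x,np.round(np.sum(r.fun**2),2))
E
```

```text
x z y [ 3.93115024 14.63897583  6.55939815] tilt,yaw [12.49498031  2.34641881] [ 0.   0.1  0.   0.2  0.  -0.1  0.2 -0.  -0.3 -0.2  0. ]
x z y [-23.55745415  37.93994826   0.63226628] tilt,yaw [13.15005103  2.74349799] [-0.2  0.  -0.2  0.4  0.2  0.1  0.3 -0.2 -0.1 -0.3  0. ]
0 [-9.41273079 32.40454796  2.30673795] 5.28
5 [-14.82810272  34.54325138   1.45982996] 2.5
10 [-20.20222526  36.70705946   0.64251102] 1.14
15 [-25.49346735  38.87791232  -0.13860177] 1.36
20 [-30.6607279   41.0377118   -0.87713756] 3.39
```

Call:
play_rows(
  moves=[
    [[-0.02,-0.045,0],0,1],
    [[-0.045,-0.1,0],0,1],
    [[-0.064,-0.139,0],0,1],
    [[-0.064,-0.139,-0.02],0,1],
    [[-0.064,-0.139,-0.04],0,1],
    [[-0.064,-0.139,-0.04],0,1],
  ],
)

```text
clock: 32.05
position: [519.0, -46.7, 286.5]
ee_rot: [0.976, -0.217, 0.006, -0.007]
contact_force: [0.1, 0.2, -2.4]
gripper_width: 23.1
```

```bash
python3 - <<'E'
from h import *
st()
E
```

```text
32.05 jx -58.0 jy 2.1 z 286.5 F jx 0.2 jy -0.0 z -2.4 M 0.0 0.06 w 23.1
   tip jx -55.3 z 121.6  tilt if pivot on jig edge -45.9
```

Not yet touching; lower on until contact.

Call:
play_rows(
  moves=[
    [[0,0,-0.008],0,1],
    [[0,0,-0.014],0,1],
    [[0,0,-0.02],0,1],
    [[0,0,-0.02],0,1],
  ],
)

```text
clock: 32.55
position: [519.4, -46.7, 282.4]
ee_rot: [0.976, -0.216, 0.007, -0.007]
contact_force: [-3.1, -0.2, 8.0]
gripper_width: 23.2
```

Call:
play_rows(
  moves=[
    [[0,0,0.003],0,0.3],
    [[0,0,0.003],0,0],
    [[0,0,0.003],0,-0.4],
    [[-0.01,-0.02,0.003],0,-0.4],
    [[-0.017,-0.036,0.003],0,-0.4],
  ],
)

```text
clock: 33.17
position: [514.0, -57.9, 283.2]
ee_rot: [0.976, -0.216, 0.007, -0.007]
contact_force: [-0.4, -1.1, 0.5]
gripper_width: 60.1
```

```bash
python3 - <<'E'
from h import *
st()
q=shot('side','side30.png')
zoom('side30.png','side30z.png',(185,120),130,100,6)
hyp('h30.png',-68,[(0,16,0),(5,16,0),(-5,16,0)],q,jy=1)
E
```

```text
33.17 jx -70.2 jy 2.0 z 283.2 F jx -1.1 jy -0.1 z 0.5 M -0.02 0.03 w 60.1
   tip jx -67.5 z 118.2  tilt if pivot on jig edge -56.1
```

View pics/side30z.png

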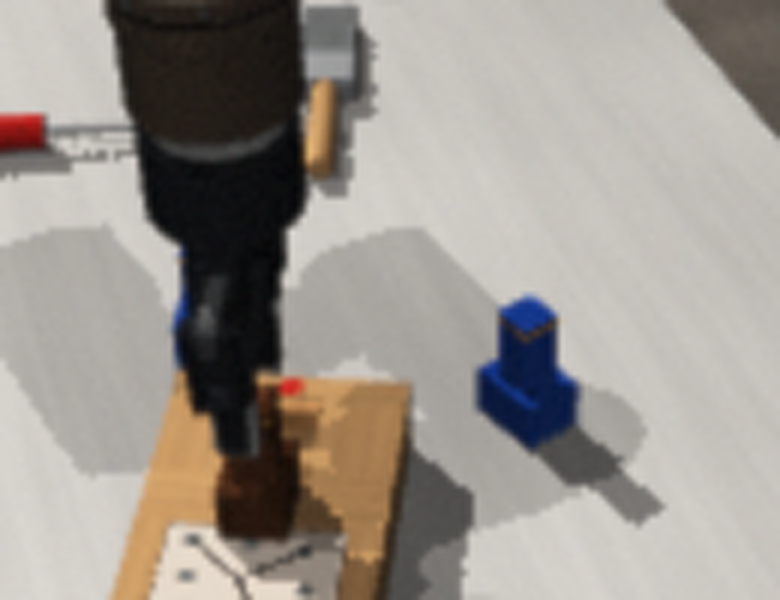

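View pics/h30.png

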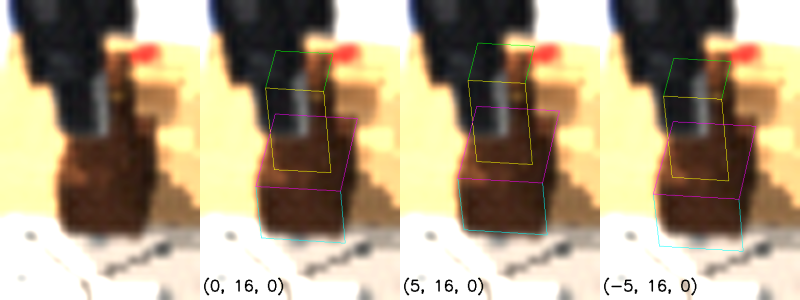

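Call:
play_rows(
  moves=[
    [[0.005,0.011,-0.04],0,-0.4],
    [[0.005,0.011,-0.075],0,-0.4],
    [[0.005,0.011,-0.08],0,-0.3],
    [[0.005,0.011,-0.08],0,0.1],
    [[0.005,0.011,-0.08],0,0.4],
    [[0.005,0.011,-0.08],0,0.7],
    [[0.005,0.011,-0.08],0,1],
    [[0.005,0.011,-0.08],0,1],
  ],
)

```text
clock: 34.22
position: [515.4, -55.0, 259.7]
ee_rot: [0.976, -0.217, 0.007, -0.007]
contact_force: [-0.7, -1.1, 3.5]
gripper_width: 23.5
```

```bash
python3 - <<'E'
from h import *
st()
q=shot('side','side31.png');zoom('side31.png','side31z.png',(185,120),130,100,6)
E
```

```text
34.23 jx -67.0 jy 1.9 z 259.7 F jx -1.3 jy 0.2 z 3.5 M 0.04 0.21 w 23.5
   tip jx -64.3 z 94.7  tilt if pivot on jig edge -53.4
```

View pics/side31z.png

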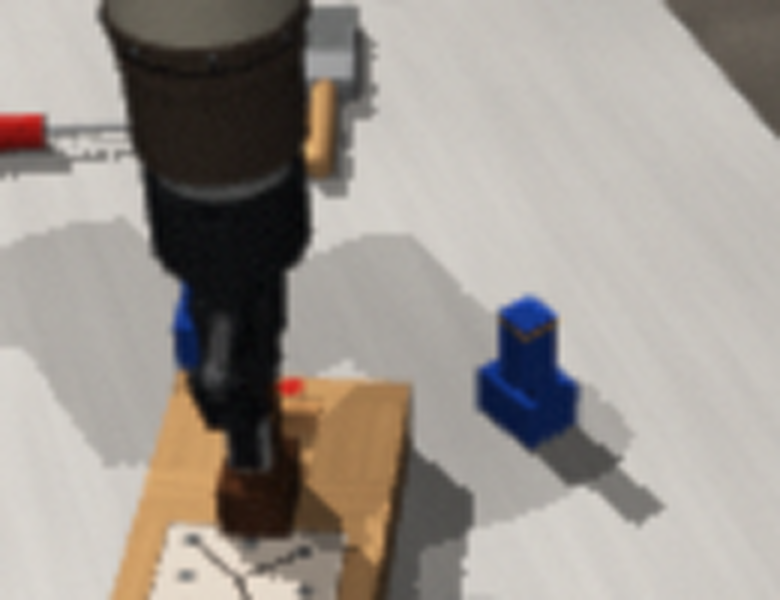

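Call:
play_rows(
  moves=[
    [[0,0,0.03],0,1],
    [[0,0,0.067],0,1],
    [[0.02,0.045,0.067],0,1],
    [[0.04,0.09,0.067],0,1],
    [[0.06,0.13,0.067],0,1],
    [[0.077,0.167,0.067],0,1],
    [[0.077,0.167,0.067],0,1],
    [[0.077,0.167,0.067],0,1],
    [[0.077,0.167,0.067],0,1],
  ],
)

```text
clock: 35.4
position: [538.3, -5.2, 279.7]
ee_rot: [0.976, -0.217, 0.007, -0.007]
contact_force: [0.6, -0.0, -2.0]
gripper_width: 23.2
```

```bash
python3 - <<'E'
from h import *
st();p=shot('top','top32.png');jshift(p)
q=shot('side','side32.png');zoom('side32.png','side32z.png',(185,120),130,100,6);zoom('top32.png','top32z.png',(205,165),130,100,6)
hyp('h32.png',-9.4,[(0,32,0),(0,36,0),(0,36,6)],q,jy=1)
E
```

```text
35.4 jx -12.2 jy 1.8 z 279.7 F jx 0.2 jy -0.6 z -2.0 M 0.03 0.05 w 23.2
   tip jx -9.5 z 114.7  tilt if pivot on jig edge -7.9
   jig shift jx -10.1 jy -2.9  yaw 0.7 cc 0.82
```

View pics/side32z.png

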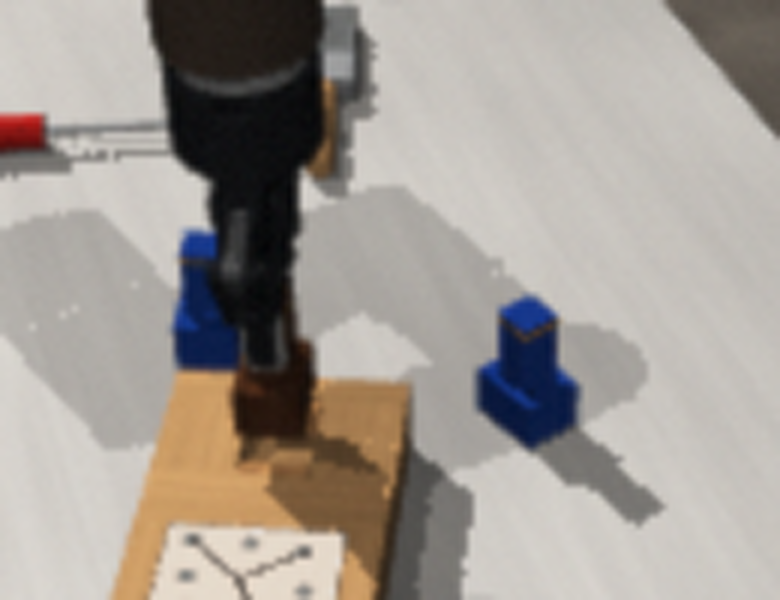

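View pics/h32.png

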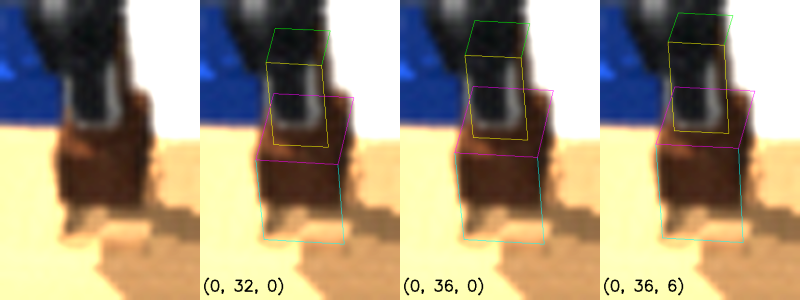

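View pics/top32z.png

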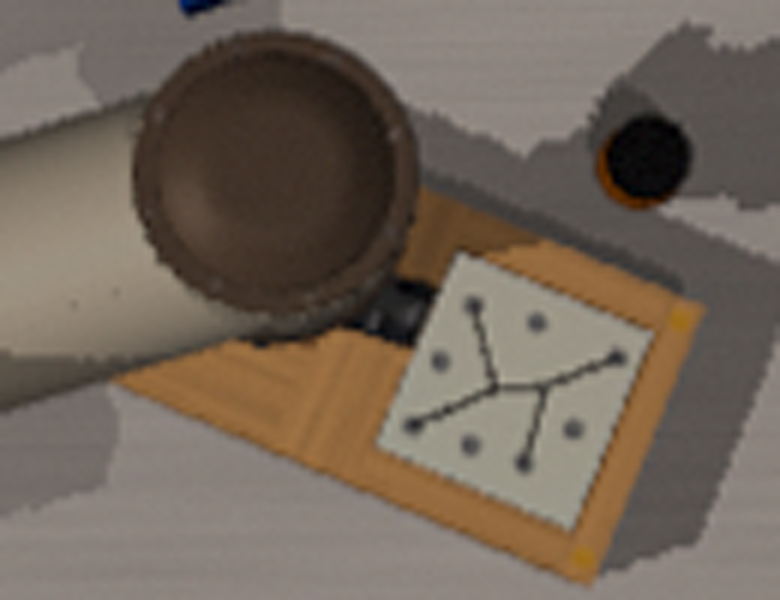

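```bash
python3 - <<'E'
from h import *
st();print(arm.read_state()['joint_vel'].round(3));print(arm.job_done());st()
E
```

```text
35.5 jx -12.2 jy 1.8 z 279.8 F jx -0.5 jy -0.1 z -1.4 M 0.01 0.07 w 23.2
   tip jx -9.5 z 114.8  tilt if pivot on jig edge -7.9
[ 0.002  0.001  0.004  0.    -0.002 -0.001]
the job is handed in; nothing more can be done
None
the job is handed in; nothing more can be done
```

The tile is pressed home, the block was rocked free, and the job is handed in at 35.5 s with the block held upright above its socket.

**Tile:** it stopped hard under 30 N with the fingertips at 44.2 mm, and it looks flush in the pictures.

**Rocking:** the interface cannot tilt the tool, so I gripped the post lightly across jig y and moved it along the jig to let it pivot. From the tip position relative to the jig, the swings were:

| Swing | Towards | Angle |
|---|---|---|
| First | red dot | 6.9° |
| Second | tile | 6–7° by kinematics, 4–5° in the side picture |
| Third | red dot | about 7° |
| Last low one | tile | about 7° |

- **Jig shift:** my first tight grip dragged the jig about 7 mm, and I pushed it back. A later swing, while pulling up, slid it about 9 mm towards the tile end, and it stayed there (limit 30 mm). I saw no lifting or tipping in the pictures.
- **Detour:** when I let go to take a lower grip, the nearly free block flopped over about 30° towards the red dot. The first attempt to regrip it slipped over its top. The second held it, but with 12–20° of tilt. I stood it flat on the jig top beside the tile, regripped it deeply and brought it back over the socket.

**Last checks:**
- The force on the tool was only about the block's weight (1.4–2 N), and the joints were still.
- By overlay, the block is upright to a few degrees, its underside is about 20 mm above the rim, and it is within a few mm of the socket's axis.
- The jar, carver and brush show no movement in the pictures. The lantern was not rechecked, but the arm never went near it.
- In the final pictures the tracker gave a jig shift of 10 mm with a weak match (0.82). A fit to the jig's corners, taken about 10 s earlier, gave 9.2 mm.

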